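# Put the level and the hand sander away on their sloping rests

### The job

Put the two tools away on their sloping bench rests without dropping them. Slide the yellow spirit level, right way up, down its rail into the blue sleeve until it is fully home against the closed end; lay the red-handled hand sander flat, centred and straight along the other narrow rail with its lower end against the red lip. Leave the other things on the bench where they are.

Things in the scene. Friction and masses are not known exactly. Their poses are not given: they have to be found in the camera images.
- level: Yellow spirit level with black end caps and green vials: bar 190 mm long (its x), 24 wide (y), 44 tall (z), standing upright on its long narrow edge, 0.28 kg. Origin: centre of its underside. The two ends are alike; either may go into the sleeve. Grip it across its width.
- sander: Hand sander, 0.3 kg: aluminium base plate 120 mm long (x), 68 wide (y), 14 thick; upright red grip on its middle, 85 long (x), 30 wide (y), top 56 above the underside. Origin: centre of the underside. The two ends are alike; either may go downhill. Grip it across the red grip's width.
- level_rail: Fixed plywood rail, 26 mm wide, with a blue sleeve at its low end. Frame: x up the slope (30 deg), z square to the rail, y level across. Origin: rail top, centre line, at the sleeve's closed end, 75 mm above the bench; rail top runs to x = 185 mm. Home: level's origin at x = 95, y = z = 0.
- sleeve_mouth (a point): Middle of the mouth of the level's sleeve, on the rail's top (x = 58 mm in the rail's frame). Inside, the sleeve is 28 mm wide and 48 high, walls and roof 5 thick; straight with a roof from x = 0 to 46, then roofless cheeks flare out to the mouth. Above it the rail is open.
- sander_rail: Fixed plywood rail, 34 mm wide, with a red lip 12 mm high across its low end. Frame: x up the slope (30 deg), z square to the rail, y level across. Origin: rail top, centre line, at the upper face of the lip, 75 mm above the bench; rail top runs to x = 125 mm. Home: sander's origin at x = 60, y = z = 0, the base overhanging both sides alike. Both rails' stands have a foot 220 x 70 mm.
- tape: Bystander: blue roll of tape lying flat, 96 mm across, 24 mm high. Origin: centre of the underside.
- wrench: Bystander: steel wrench lying flat between the two stands, 160 mm long along its x. Origin near its middle.
- glue: Bystander: upright pale grey-white glue bottle with a red cap, 56 mm across, 160 mm high. Origin: centre of the underside.
- hammer: Bystander: hammer lying flat, 260 mm long along its x. Origin near its middle.
- screwdriver: Bystander: screwdriver lying flat, 190 mm long along its x. Origin near its middle.
- battery: Bystander: black and yellow battery pack, 110 x 75 x 63 mm high. Origin: centre of the underside.
Mind the look-alikes: they are no part of the job. Leave any pink or purple look-alike of the sander alone.

How it is judged (in metres and radians):
At the end, for the whole second after the job is handed in: At rest on their own rails, within -5 to +7 mm of home along the rail and 5 mm of its top: the level in the sleeve, within 6 mm of the centre line and 0.09 rad of straight; the sander within 10 mm of the centre line, 0.12 rad of straight and 0.08 rad of flat (x of level in the frame of level_rail between 0.09 and 0.102 m and y of level in the frame of level_rail between -0.006 and 0.006 m and z of level in the frame of level_rail between -0.004 and 0.005 m and angle between the x axis of level and the x axis of level_rail, either way round below 0.09 rad and x of sander in the frame of sander_rail between 0.055 and 0.067 m and y of sander in the frame of sander_rail between -0.01 and 0.01 m and z of sander in the frame of sander_rail between -0.004 and 0.005 m and angle between the x axis of sander and the x axis of sander_rail, either way round below 0.12 rad and angle between the z axis of sander and the z axis of sander_rail, either way round below 0.08 rad and linear speed of each of level, sander below 0.02 m/s and angular speed of each of level, sander below 0.2 rad/s); the robot touches nothing.
It fails at once if another tool or article on the bench is shifted by more than 30 mm (distance of any of tape, wrench, glue, hammer, screwdriver, battery from where it was at the start of the episode above 0.03 m).
It fails at once if the glue bottle is knocked over (angle between glue's own z axis and vertical above 0.5 rad).
It fails at once if the level is dropped (moves faster than 0.5 m/s while the fingers do not touch it) (contact force between level and the fingers below 0.05 N and linear speed of level above 0.5 m/s).
It fails at once if the sander is dropped (moves faster than 0.5 m/s while the fingers do not touch it) (contact force between sander and the fingers below 0.05 N and linear speed of sander above 0.5 m/s).
It also fails if it takes over 61 s, if anything falls off the work surface, if the arm or the gripper's body presses on something with over 40 N, if the wrist force passes 120 N, or if a joint passes its speed limit or range.

### The arm

A 6-joint arm with a two-finger parallel gripper is mounted at the origin on the work surface. World frame = base frame: x ahead of the robot, y to its left, z up, the work surface at z = 0. Lengths are in mm, angles in rad, forces in N, time in s.
With the tool pointing down it reaches from about 275 to 750 mm from the base axis. Payload 10.2 kg.
Tool frame: the origin (TCP) lies between the finger pads; the fingertips stand 25 mm ahead of it and the grasp point (between the pads) lies 6 mm ahead of it; z points along the fingers, y is the line along which they close (so a half turn about z gives the same grasp; the last joint's range is limited). The gripper opens to 85 mm and grips with 20 to 120 N. Pads are 22 mm wide; open, the fingers measure 114 mm over their backs; the gripper's body (76 mm by 85 mm) begins 54 mm behind the grasp point. The pads swing forward as they close: fully open they stand 13 mm farther back than shut.
Start: joints at [-1.508, 0.313, 1.498, -0, 1.331, -0.223], TCP at [147.998, -503.714, 234.194] pointing down, gripper open.
Joint ranges: [-2.94, 2.94], [-0.97, 2.17], [0.19, 2.56], [-1.23, 4.37], [0.02, 3.11], [-2.88, 2.88]. Speed limits (rad/s): [2.39, 2.39, 3.01, 3.14, 3.14, 3.14].

### API

Orientations are given as a unit quaternion [w, x, y, z].
In Python, from rig import ctrl, eyes, finish_job gives the robot as it stands.
- The arm moves only by the tool step_arm, never from a script. Its argument "increments" is a list of rows, each an object of numbers: "dx", "dy", "dz": the shift along the tool's x, y, z in units of 25 mm (1.0 is 25 mm); "wx", "wy", "wz": the turn, a rotation vector about the tool's x, y, z in units of 6 degrees (1.0 is 6 degrees). A call has 1 to 5 rows; each row shifts and turns the commanded pose from where the row before left it, along the tool's axes as they then stand; what a row does not reach is not made up. A row lasts 1/10 s, in which the tool goes at most 50 mm and 8.59 degrees, less where a joint would pass 70% of its speed; a pose out of reach is approached as far as the arm can. A call is refused whole if a number of a shift passes 1 or a number of a turn 1, either way. A call with a gripper value outside its range is refused whole. "fingers" is the finger opening in mm, from 0 to 85.4, set as the call begins (left out, the last holds). The fingers move at their own pace and stop on an object; "squeeze" is the grip in N (left out, the last holds). Time passes only in rows, so rows that do not move let the fingers close. It gives the time, the measured TCP pose, the force, the opening and the grip force at its end, in the units of the state.
- ctrl.sense(): the state, without advancing time (a new reading comes with each control period).
- eyes.capture(name): name is "scene" or "side" or "wrist"; returns a dict with "frame" (400x640x3 uint8, blue, green, red), "fx", "fy", "cx", "cy" (pixels), "R" (3x3) and "t" (3): a world point X has camera coordinates R X + t; the wrist camera has in their place "tool_from_camera" (4x4, takes a point from camera to tool coordinates, whose origin is the TCP and whose axes are the flange's). Camera axes: x right, y down, z forward; pixel columns grow to the right and rows downward; lengths in mm; the calibration is good to about 2 mm. A picture is of the moment at which its call begins: read the wrist's pose just before it. There is no depth.
- finish_job(): hands the job in; it is judged then, once.
Trained networks look in the newest picture that a camera, given by its name, has taken for a name from the list of things; names that differ only in an ending like _2 or _b are one class to them, and where a whole thing is asked for, a point or a joint stands for the part that bears it (a point fixed in the world has none). Each returns a list of dicts, best first, with "p" (0 to 1); they miss things now and then, are a little off and sometimes report something else, mostly with a low value. They report only what shows in the picture. A call takes as long as a camera call. They do not tell look-alikes from the thing itself.
- eyes.cut_out(camera, label): "mask" (400x640 bool, what is visible of it).
- eyes.landmark_of(camera, label): "point" ([x, y, z] in mm, in the coordinates of the camera as it stood for that picture, good to about 4 mm: a listed point, or the origin of a listed thing).
The state is a dict: "time_s": time; "joints": joint angles; "dq": joint speeds; "tau": joint torques, N m; "eef_pos": TCP position; "ee_rot": TCP orientation; "force": force on the tool from outside, world axes, zero at the start; "wrist_torque": the same for the moment, N m; "grip_width": opening from 0.0 (shut) to 1.0 (fully open); "grip_force": force on a finger pad.
Only numpy, scipy, OpenCV 4.12 (cv2) and the standard library are available. Lean on these libraries where they do the work, as an engineer would, in place of code of your own. Each camera call takes 0.05 s, during which the arm holds its last target. There are 200 camera calls.

## Working session

There is one attempt and no reset: what is moved stays moved. The work goes in short steps, Python scripts to look and compute and a tool call to move; the robot and the scene stay as the last step left them, time stands still between calls to the robot, and variables do not carry over. Pictures are saved under pics/ and viewed, at most 10 in all, crops included, and the job is handed in when it is done.

Besides the shell and the picture viewer there is one more tool, called after "Emit:" as name([rows], argument=value, ...), one row to a line, values as JSON. step_arm: Moves the arm, as the interface text tells. Its arguments: {"type":"object","properties":{"increments":{"type":"array"},"fingers":{"type":"number"},"squeeze":{"type":"number"}},"required":["increments"]}

```bash
mkdir -p pics; cat > h.py <<'E'
import numpy as np, cv2
from rig import ctrl, eyes, finish_job
from scipy.spatial.transform import Rotation as Ro
def cap(c):
    s=ctrl.sense(); d=eyes.capture(c)
    if c=="wrist":
        T=np.eye(4); q=s["ee_rot"]; T[:3,:3]=Ro.from_quat([q[1],q[2],q[3],q[0]]).as_matrix(); T[:3,3]=s["eef_pos"]
        C=T@np.array(d["tool_from_camera"]); d["R"]=C[:3,:3].T; d["t"]=-C[:3,:3].T@C[:3,3]
    d["R"]=np.array(d["R"]);d["t"]=np.array(d["t"]); return d
def world(d,p): return d["R"].T@(np.array(p)-d["t"])
def proj(d,X):
    c=np.atleast_2d(X)@d["R"].T+d["t"]; return np.c_[d["fx"]*c[:,0]/c[:,2]+d["cx"],d["fy"]*c[:,1]/c[:,2]+d["cy"]]
def onplane(d,uv,z):
    uv=np.atleast_2d(uv).astype(float); r=np.c_[(uv[:,0]-d["cx"])/d["fx"],(uv[:,1]-d["cy"])/d["fy"],np.ones(len(uv))]@d["R"]
    o=-d["R"].T@d["t"]; return o+r*((z-o[2])/r[:,2])[:,None]
E
python3 - <<'E'
from h import *
print(ctrl.sense())
for c in ["scene","side"]:
    d=cap(c); cv2.imwrite(f"pics/{c}0.png",d["frame"]); print(c,"cam at",-d["R"].T@d["t"],d["fx"])
    for n in ["level","sander","level_rail","sleeve_mouth","sander_rail","tape","wrench","glue","hammer","screwdriver","battery"]:
        for r in eyes.landmark_of(c,n)[:3]: print(n,round(r["p"],2),world(d,r["point"]).round(0),proj(d,world(d,r["point"])).round(0))
E
```

```text
{'time_s': 0.0, 'joints': array([-1.50838422e+00,  3.13461312e-01,  1.49850039e+00, -1.17224905e-05,
        1.33099559e+00, -2.23410285e-01]), 'dq': array([-0.00236572,  0.0006122 ,  0.00128021,  0.00065337, -0.0003258 ,
        0.00181186]), 'tau': array([-1.09347482e-03, -4.12267041e+01, -2.59743369e+01, -2.38624161e-04,
        4.24848768e-03, -1.62805287e-05]), 'eef_pos': array([ 147.98459685, -503.42381272,  233.60545941]), 'ee_rot': array([-6.80566861e-04,  9.89805134e-01,  1.42426578e-01,  4.91925882e-05]), 'force': array([-0.88018169, -0.33901546, -0.28600036]), 'wrist_torque': array([-0.01177143, -0.03680598,  0.01280782]), 'grip_force': 0.0, 'grip_width': 0.9993321028482782}
scene cam at [1254.10226056  270.51280078  749.10569526] 397.05460797966634
level 0.67 [440. 293.  -6.] [[441. 243.]]
sander 0.98 [ 416. -145.   -0.] [[295. 199.]]
sander 0.8 [ 403. -306.   -0.] [[250. 185.]]
sander 0.72 [ 232. -339.   -0.] [[266. 155.]]
level_rail 0.72 [515. 112.  69.] [[370. 223.]]
sleeve_mouth 0.7 [566. 119. 103.] [[368. 227.]]
sander_rail 0.66 [ 571. -134.   73.] [[273. 212.]]
sand
[... 372 characters left out ...]
.30649319 -1174.65574842  1112.93492003] 481.27560542460657
level 0.84 [437. 289.  -1.] [[287. 171.]]
sander 0.64 [ 401. -304.   -5.] [[326. 289.]]
sander 0.64 [ 411. -145.    2.] [[313. 249.]]
sander 0.56 [ 228. -336.    3.] [[271. 310.]]
level_rail 0.59 [517. 107.  70.] [[321. 180.]]
sleeve_mouth 0.86 [559. 116.  99.] [[331. 170.]]
sander_rail 0.56 [ 570. -137.   75.] [[360. 221.]]
sander_rail 0.4 [437. 289.  -2.] [[287. 171.]]
tape 0.78 [399.  19.  -0.] [[296. 217.]]
tape 0.74 [438. 285.   0.] [[287. 171.]]
wrench 0.68 [597.  -5.   0.] [[352. 210.]]
hammer 0.56 [ 696. -344.    1.] [[421. 274.]]
screwdriver 0.49 [581. 383.   2.] [[315. 151.]]
screwdriver 0.24 [599.  -4.  -0.] [[352. 210.]]
```

```bash
python3 - <<'E'
import cv2,numpy as np
a=cv2.imread("pics/scene0.png")[120:340,140:520]; b=cv2.imread("pics/side0.png")[110:340,220:480]
cv2.imwrite("pics/a.png",cv2.resize(a,None,fx=2.1,fy=2.1,interpolation=2)); cv2.imwrite("pics/b.png",cv2.resize(b,None,fx=2.6,fy=2.6,interpolation=2))
E
```

```text
(no output)
```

View pics/a.png

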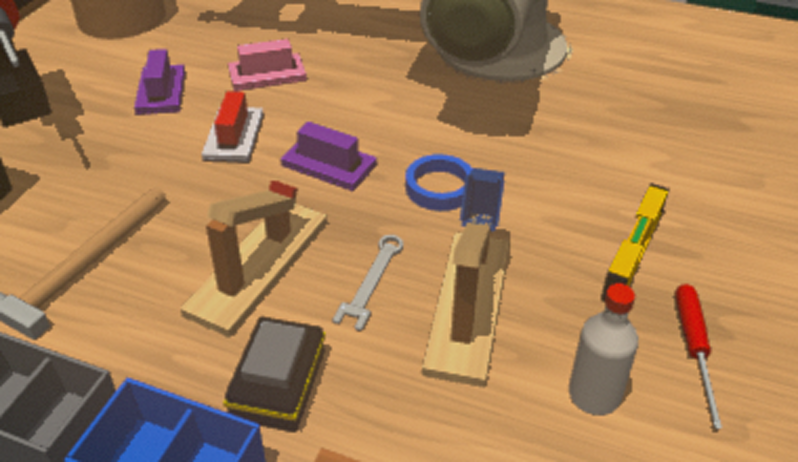

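View pics/b.png

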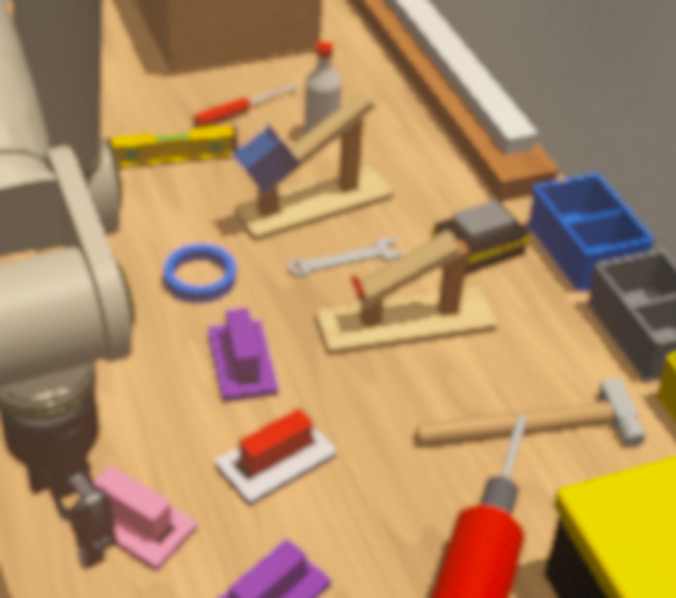

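The genuine sander is the red-gripped one near (403,-306), at scene pixel (250,180). The pink and purple ones are decoys. Both rails rise away from the robot. I'll fit yaws by matching silhouettes.

```bash
cat >> h.py <<'E'
from scipy.optimize import minimize
def box(x0,x1,y0,y1,z0,z1): return np.array([[x,y,z] for x in(x0,x1) for y in (y0,y1) for z in (z0,z1)],float)
MOD={"level":[box(-95,95,-12,12,0,44)],"sander":[box(-60,60,-34,34,0,14),box(-42.5,42.5,-15,15,14,56)]}
def sil(d,boxes,p,S=2):
    c,s=np.cos(p[2]),np.sin(p[2]); Rz=np.array([[c,-s,0],[s,c,0],[0,0,1]]); im=np.zeros((400*S,640*S),np.uint8)
    for b in boxes:
        uv=proj(d,b@Rz.T+[p[0],p[1],0])*S; cv2.fillConvexPoly(im,cv2.convexHull((uv*16).round().astype(np.int32)),1,shift=4)
    return im>0
def fit(views,boxes,p0):
    ms=[(d,cv2.resize(m.astype(np.uint8),None,fx=2,fy=2,interpolation=0)>0) for d,m in views]
    def cost(p):
        r=0
        for d,m in ms: s=sil(d,boxes,p); r+=1-(s&m).sum()/(s|m).sum()
        return r
    best=None
    for y in np.arange(0,np.pi,np.pi/8):
        r=minimize(cost,[p0[0],p0[1],y],method="Nelder-Mead",options=dict(initial_simplex=np.array([p0[0],p0[1],y])+np.array([[0,0,0],[8,0,0],[0,8,0],[0,0,.25]]),xatol=.02,fatol=1e-4))
        if best is None or r.fun<best.fun: best=r
    return best.x,best.fun
def pick(c,n,d,X):
    u=proj(d,X)[0]; best=None
    for r in eyes.cut_out(c,n):
        yx=np.argwhere(r["mask"]); 
        if len(yx)==0: continue
        e=np.hypot(*(yx.mean(0)[::-1]-u)); 
        if best is None or e<best[0]: best=(e,r["mask"],r["p"])
    return best
E
python3 - <<'E'
from h import *
ds={c:cap(c) for c in ["scene","side"]}
for n,X in [("level",[438,290,22]),("sander",[402,-305,20])]:
    vs=[]
    for c,d in ds.items():
        b=pick(c,n,d,X)
        if b is None: print("none",c); continue
        print(n,c,"err",b[0].round(1),"p",b[2],b[1].sum())
        if b[0]<15: vs.append((d,b[1])); print("  ",fit([(d,b[1])],MOD[n],X))
    if vs: print(n,fit(vs,MOD[n],X))
d=ds["scene"]
a=np.array([[423,373],[487,381],[510,232],[183,312],[228,331],[327,212]])/2.1+[140,120]
P=onplane(d,a,10); print(P.round(0))
for i,j in[(0,1),(1,2),(3,4),(4,5)]: v=P[j]-P[i]; print(np.hypot(v[0],v[1]),np.arctan2(v[1],v[0]))
print("tool_from_cam",cap("wrist")["R"].round(2))
E
```

```text
level scene err 1.3 p 0.69 519
   (array([417.30269464, 292.79324506,   3.01528229]), np.float64(0.2678316690442225))
level side err 1.2 p 0.7 532
   (array([ 4.38707303e+02,  2.82746040e+02, -1.72457834e-01]), np.float64(0.2205128205128205))
level (array([430.31465274, 290.94489552,   3.02344648]), np.float64(0.5418507498534663))
sander scene err 3.4 p 0.65 622
   (array([ 4.04196130e+02, -3.01340743e+02,  3.31730793e-01]), np.float64(0.13495652173913042))
sander side err 2.7 p 0.59 930
   (array([ 3.98988577e+02, -3.06488135e+02,  3.11118395e-01]), np.float64(0.06910365548322484))
sander (array([ 4.01516333e+02, -3.03317123e+02,  3.21511372e-01]), np.float64(0.2513277454755971))
[[ 717.  107.   10.]
 [ 702.  175.   10.]
 [ 467.  139.   10.]
 [ 736. -182.   10.]
 [ 742. -119.   10.]
 [ 517.  -96.   10.]]
68.92679013818659 1.7912897098629996
237.67417961251277 -2.9906432945432324
63.39735952154006 1.4777833464089918
226.88081477183766 3.042934566571902
tool_from_cam [[ 0.28 -0.96  0.  ]
 [-0.91 -0.27  0.31]
 [-0.29 -0.09 -0.95]]
```

```bash
cat >> h.py <<'E'
def Rt(yaw,tilt=0.):
    c,s=np.cos(yaw),np.sin(yaw); Rz=np.array([[c,-s,0],[s,c,0],[0,0,1]]); a,b=np.cos(tilt),np.sin(tilt)
    x=Rz@[a,0,b]; y=Rz@[0,1,0]; z=np.cross(x,y); return np.c_[x,-y,-z]
def pose():
    s=ctrl.sense(); q=s["ee_rot"]; return np.array(s["eef_pos"]),Ro.from_quat([q[1],q[2],q[3],q[0]]).as_matrix()
def plan(P,R,start=None,cap=.98):
    p0,R0=pose() if start is None else start; rv=Ro.from_matrix(R0.T@R).as_rotvec(); P=np.array(P,float)
    n=5
    for n in range(1,60):
        rows=[];Rc=R0
        for k in range(n):
            rows.append(np.r_[Rc.T@(P-p0)/n/25, np.rad2deg(rv)/n/6]); Rc=Rc@Ro.from_rotvec(rv/n).as_matrix()
        if np.abs(rows).max()<=cap: break
    rows=np.array(rows); print(n,"rows"); 
    if np.abs(rows-rows[0]).max()<.006: print("all:",rows[0].round(2))
    else: print(rows.round(2))
    return P,R
E
python3 - <<'E'
from h import *
plan([402,-304,200],Rt(.32))
E
```

```text
13 rows
[[ 0.92 -0.37  0.11 -0.   -0.   -0.03]
 [ 0.92 -0.37  0.11 -0.   -0.   -0.03]
 [ 0.92 -0.36  0.11 -0.   -0.   -0.03]
 [ 0.93 -0.36  0.11 -0.   -0.   -0.03]
 [ 0.93 -0.36  0.11 -0.   -0.   -0.03]
 [ 0.93 -0.36  0.11 -0.   -0.   -0.03]
 [ 0.93 -0.35  0.11 -0.   -0.   -0.03]
 [ 0.93 -0.35  0.11 -0.   -0.   -0.03]
 [ 0.93 -0.35  0.11 -0.   -0.   -0.03]
 [ 0.93 -0.35  0.11 -0.   -0.   -0.03]
 [ 0.93 -0.34  0.11 -0.   -0.   -0.03]
 [ 0.93 -0.34  0.11 -0.   -0.   -0.03]
 [ 0.93 -0.34  0.11 -0.   -0.   -0.03]]
```

Emit:
step_arm([
  {"dx": 0.92,"dy": -0.37,"dz": 0.11,"wz": -0.03},
  {"dx": 0.92,"dy": -0.37,"dz": 0.11,"wz": -0.03},
  {"dx": 0.92,"dy": -0.36,"dz": 0.11,"wz": -0.03},
  {"dx": 0.93,"dy": -0.36,"dz": 0.11,"wz": -0.03},
  {"dx": 0.93,"dy": -0.36,"dz": 0.11,"wz": -0.03},
], fingers=85, squeeze=50)

```text
invalid input at $.increments[0]: expected keys dx, dy, dz, wx, wy, wz
```

Emit:
step_arm([
  {"dx": 0.93,"dy": -0.36,"dz": 0.11,"wz": -0.03},
  {"dx": 0.93,"dy": -0.35,"dz": 0.11,"wz": -0.03},
  {"dx": 0.93,"dy": -0.35,"dz": 0.11,"wz": -0.03},
  {"dx": 0.93,"dy": -0.35,"dz": 0.11,"wz": -0.03},
  {"dx": 0.93,"dy": -0.35,"dz": 0.11,"wz": -0.03},
])

```text
invalid input at $.increments[0]: expected keys dx, dy, dz, wx, wy, wz
```

Emit:
step_arm([
  {"dx": 0.93,"dy": -0.34,"dz": 0.11,"wz": -0.03},
  {"dx": 0.93,"dy": -0.34,"dz": 0.11,"wz": -0.03},
  {"dx": 0.93,"dy": -0.34,"dz": 0.11,"wz": -0.03},
  {"dx": 0,"dy": 0},
  {"dx": 0},
])

```text
invalid input at $.increments[0]: expected keys dx, dy, dz, wx, wy, wz
```

```bash
python3 - <<'E'
from h import *
d=cap("wrist"); cv2.imwrite("pics/w1.png",d["frame"]); print(pose()[0], -d["R"].T@d["t"])
for r in eyes.landmark_of("wrist","sander"): print(r["p"],world(d,r["point"]))
b=pick("wrist","sander",d,[402,-304,20])
if b: print(b[0],b[2],b[1].sum()); print(fit([(d,b[1])],MOD["sander"],[402,-304])); np.save("m.npy",b[1])
E
```

```text
[ 147.99260121 -503.73069531  234.18745107] [ 223.25259401 -481.47199862  375.51042855]
0.78 [ 231.82856301 -334.93890105    3.11693495]
239.53747444410064 0.64 9001
(array([ 402., -304.,    0.]), np.float64(1.0))
```

View pics/w1.png

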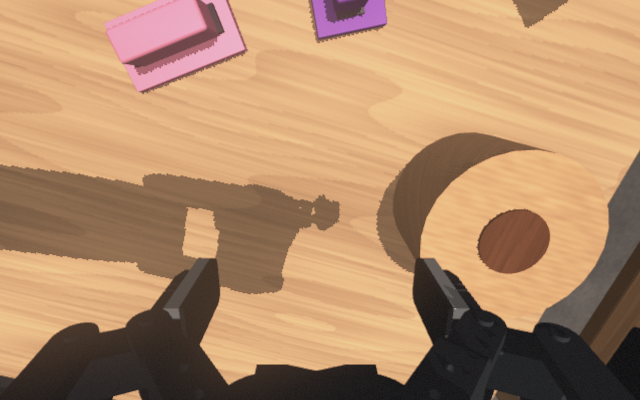

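The wrist picture shows the start area, with pink and purple decoys at the top, because the moves were refused. All six keys are needed in each row.

Emit:
step_arm([
  {"dx": 0.92,"dy": -0.37,"dz": 0.11,"wx": 0,"wy": 0,"wz": -0.03},
  {"dx": 0.92,"dy": -0.37,"dz": 0.11,"wx": 0,"wy": 0,"wz": -0.03},
  {"dx": 0.92,"dy": -0.36,"dz": 0.11,"wx": 0,"wy": 0,"wz": -0.03},
  {"dx": 0.93,"dy": -0.36,"dz": 0.11,"wx": 0,"wy": 0,"wz": -0.03},
  {"dx": 0.93,"dy": -0.36,"dz": 0.11,"wx": 0,"wy": 0,"wz": -0.03},
], fingers=85, squeeze=50)

```text
time_s: 2.2
eef_pos: [246.2, -426.2, 220.4]
ee_rot: [0.0, 0.989, 0.15, 0.0]
force: [0.2, -0.6, 0.4]
grip_width: 1.0
grip_force: 0.0
```

Emit:
step_arm([
  {"dx": 0.93,"dy": -0.36,"dz": 0.11,"wx": 0,"wy": 0,"wz": -0.03},
  {"dx": 0.93,"dy": -0.35,"dz": 0.11,"wx": 0,"wy": 0,"wz": -0.03},
  {"dx": 0.93,"dy": -0.35,"dz": 0.11,"wx": 0,"wy": 0,"wz": -0.03},
  {"dx": 0.93,"dy": -0.35,"dz": 0.11,"wx": 0,"wy": 0,"wz": -0.03},
  {"dx": 0.93,"dy": -0.35,"dz": 0.11,"wx": 0,"wy": 0,"wz": -0.03},
])

```text
time_s: 2.7
eef_pos: [343.7, -349.0, 206.7]
ee_rot: [0.0, 0.987, 0.158, 0.0]
force: [0.1, 0.9, 0.3]
grip_width: 0.995
grip_force: 0.0
```

Emit:
step_arm([
  {"dx": 0.93,"dy": -0.34,"dz": 0.11,"wx": 0,"wy": 0,"wz": -0.03},
  {"dx": 0,"dy": 0,"dz": 0,"wx": 0,"wy": 0,"wz": 0},
  {"dx": 0,"dy": 0,"dz": 0,"wx": 0,"wy": 0,"wz": 0},
])

```text
time_s: 3.0
eef_pos: [362.4, -334.4, 204.0]
ee_rot: [0.0, 0.987, 0.16, -0.0]
force: [-0.5, 1.2, -0.1]
grip_width: 0.995
grip_force: 0.0
```

```bash
python3 - <<'E'
from h import *
d=cap("wrist"); cv2.imwrite("pics/w2.png",d["frame"]); print(pose()[0], -d["R"].T@d["t"])
for r in eyes.landmark_of("wrist","sander"): print(r["p"],world(d,r["point"]))
for r in eyes.landmark_of("wrist","sander_rail"): print(r["p"],world(d,r["point"]))
b=pick("wrist","sander",d,[402,-304,20])
if b: print(b[0],b[2],b[1].sum()); print(fit([(d,b[1])],MOD["sander"],[402,-304])); np.save("m.npy",b[1])
E
```

```text
[ 362.08980339 -334.77162604  204.0369719 ] [ 436.84230809 -309.49104024  345.30120027]
0.98 [ 231.91180331 -336.11015586    6.19047957]
0.77 [ 410.75679413 -141.27240256    1.00596955]
0.68 [ 339.37693209 -475.99056485    0.78888004]
0.55 [ 401.30989066 -305.61506788   -0.82005616]
6.723093489135812 0.6 9011
(array([ 4.02711240e+02, -3.02750385e+02,  3.05207030e-01]), np.float64(0.011183469348501118))
```

View pics/w2.png

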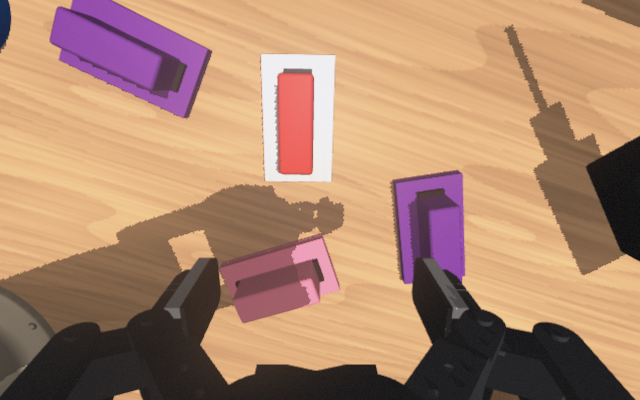

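The wrist view shows the red sander at pixel (297,120), and the model fit is 99% IoU. Next: approach and grasp.

```bash
python3 - <<'E'
from h import *
s=plan([402.7,-302.8,115],Rt(.305)); plan([402.7,-302.8,44],Rt(.305),s)
E
```

```text
4 rows
all: [ 0.49 -0.18  0.89  0.    0.    0.03]
3 rows
all: [0.   0.   0.95 0.   0.   0.  ]
```

Emit:
step_arm([
  {"dx": 0.49,"dy": -0.18,"dz": 0.89,"wx": 0,"wy": 0,"wz": 0.03},
  {"dx": 0.49,"dy": -0.18,"dz": 0.89,"wx": 0,"wy": 0,"wz": 0.03},
  {"dx": 0.49,"dy": -0.18,"dz": 0.89,"wx": 0,"wy": 0,"wz": 0.03},
  {"dx": 0.49,"dy": -0.18,"dz": 0.89,"wx": 0,"wy": 0,"wz": 0.03},
  {"dx": 0,"dy": 0,"dz": 0.6,"wx": 0,"wy": 0,"wz": 0},
])

```text
time_s: 3.7
eef_pos: [403.5, -301.4, 98.6]
ee_rot: [-0.001, 0.988, 0.153, -0.0]
force: [0.0, -0.7, -0.5]
grip_width: 0.994
grip_force: 0.0
```

Emit:
step_arm([
  {"dx": 0,"dy": 0,"dz": 0.75,"wx": 0,"wy": 0,"wz": 0},
  {"dx": 0,"dy": 0,"dz": 0.75,"wx": 0,"wy": 0,"wz": 0},
  {"dx": 0,"dy": 0,"dz": 0.75,"wx": 0,"wy": 0,"wz": 0},
  {"dx": 0,"dy": 0,"dz": 0,"wx": 0,"wy": 0,"wz": 0},
  {"dx": 0,"dy": 0,"dz": 0,"wx": 0,"wy": 0,"wz": 0},
])

```text
time_s: 4.2
eef_pos: [403.3, -302.6, 44.2]
ee_rot: [0.0, 0.988, 0.153, 0.0]
force: [0.4, -0.2, -0.2]
grip_width: 0.998
grip_force: 0.0
```

Emit:
step_arm([
  {"dx": 0,"dy": 0,"dz": 0,"wx": 0,"wy": 0,"wz": 0},
  {"dx": 0,"dy": 0,"dz": 0,"wx": 0,"wy": 0,"wz": 0},
  {"dx": 0,"dy": 0,"dz": 0,"wx": 0,"wy": 0,"wz": 0},
  {"dx": 0,"dy": 0,"dz": 0,"wx": 0,"wy": 0,"wz": 0},
  {"dx": 0,"dy": 0,"dz": 0,"wx": 0,"wy": 0,"wz": 0},
], fingers=0, squeeze=60)

```text
time_s: 4.7
eef_pos: [403.7, -302.5, 44.3]
ee_rot: [0.001, 0.988, 0.153, 0.0]
force: [0.0, 0.1, 6.9]
grip_width: 0.333
grip_force: 60.9
```

Emit:
step_arm([
  {"dx": 0,"dy": 0,"dz": 0,"wx": 0,"wy": 0,"wz": 0},
  {"dx": 0,"dy": 0,"dz": 0,"wx": 0,"wy": 0,"wz": 0},
  {"dx": 0,"dy": 0,"dz": 0,"wx": 0,"wy": 0,"wz": 0},
])

```text
time_s: 5.0
eef_pos: [403.7, -302.5, 44.3]
ee_rot: [0.001, 0.988, 0.153, 0.0]
force: [-1.5, -0.6, 5.7]
grip_width: 0.331
grip_force: 61.0
```

```bash
python3 - <<'E'
from h import *
p,R=pose(); s=plan([403.7,-302.5,154],R); plan([545,-125,290],Rt(-.1),s)
E
```

```text
5 rows
all: [ 0.    0.   -0.88  0.    0.    0.  ]
8 rows
[[ 0.94 -0.63 -0.68  0.   -0.    0.49]
 [ 0.91 -0.68 -0.68  0.   -0.    0.49]
 [ 0.87 -0.72 -0.68  0.   -0.    0.49]
 [ 0.84 -0.77 -0.68  0.   -0.    0.49]
 [ 0.79 -0.81 -0.68  0.   -0.    0.49]
 [ 0.75 -0.85 -0.68  0.   -0.    0.49]
 [ 0.71 -0.89 -0.68  0.   -0.    0.49]
 [ 0.66 -0.92 -0.68  0.   -0.    0.49]]
```

Emit:
step_arm([
  {"dx": 0,"dy": 0,"dz": -0.5,"wx": 0,"wy": 0,"wz": 0},
  {"dx": 0,"dy": 0,"dz": -0.9,"wx": 0,"wy": 0,"wz": 0},
  {"dx": 0,"dy": 0,"dz": -1,"wx": 0,"wy": 0,"wz": 0},
  {"dx": 0,"dy": 0,"dz": -1,"wx": 0,"wy": 0,"wz": 0},
  {"dx": 0,"dy": 0,"dz": -1,"wx": 0,"wy": 0,"wz": 0},
])

```text
time_s: 5.5
eef_pos: [403.1, -301.6, 155.0]
ee_rot: [-0.0, 0.988, 0.153, -0.0]
force: [-0.2, -0.1, -4.0]
grip_width: 0.335
grip_force: 59.9
```

Emit:
step_arm([
  {"dx": 0.94,"dy": -0.63,"dz": -0.68,"wx": 0,"wy": 0,"wz": 0.49},
  {"dx": 0.91,"dy": -0.68,"dz": -0.68,"wx": 0,"wy": 0,"wz": 0.49},
  {"dx": 0.87,"dy": -0.72,"dz": -0.68,"wx": 0,"wy": 0,"wz": 0.49},
  {"dx": 0.84,"dy": -0.77,"dz": -0.68,"wx": 0,"wy": 0,"wz": 0.49},
  {"dx": 0.79,"dy": -0.81,"dz": -0.68,"wx": 0,"wy": 0,"wz": 0.49},
])

```text
time_s: 6.0
eef_pos: [491.9, -189.9, 239.7]
ee_rot: [-0.0, 1.0, 0.025, -0.0]
force: [0.1, -0.6, -3.3]
grip_width: 0.337
grip_force: 60.0
```

Emit:
step_arm([
  {"dx": 0.75,"dy": -0.85,"dz": -0.68,"wx": 0,"wy": 0,"wz": 0.49},
  {"dx": 0.71,"dy": -0.89,"dz": -0.68,"wx": 0,"wy": 0,"wz": 0.49},
  {"dx": 0.66,"dy": -0.92,"dz": -0.68,"wx": 0,"wy": 0,"wz": 0.49},
  {"dx": 0,"dy": 0,"dz": 0,"wx": 0,"wy": 0,"wz": 0},
  {"dx": 0,"dy": 0,"dz": 0,"wx": 0,"wy": 0,"wz": 0},
])

```text
time_s: 6.5
eef_pos: [544.5, -124.3, 289.6]
ee_rot: [-0.0, 0.999, -0.051, -0.0]
force: [0.2, -0.1, -4.4]
grip_width: 0.335
grip_force: 60.0
```

```bash
python3 - <<'E'
from h import *
d=cap("wrist"); cv2.imwrite("pics/w3.png",d["frame"]); print(pose()[0],ctrl.sense()["force"])
np.savez("w3.npz",**{k:np.array(v) for k,v in d.items()})
for n in ["sander","sander_rail","level_rail","sleeve_mouth"]:
  for r in eyes.landmark_of("wrist",n)[:2]: print(n,r["p"],world(d,r["point"]))
E
```

```text
[ 544.11359491 -124.75642645  289.16764617] [ 0.0126183  -0.87129053 -3.80351125]
sander 0.76 [ 539.7571477  -127.56975038  244.87861466]
sander 0.63 [ 339.88041587 -471.55508094   -0.79479543]
sander_rail 0.62 [ 572.06555748 -135.91855152   78.02036891]
level_rail 0.72 [513.55676579 109.31947471  74.52297189]
sleeve_mouth 0.95 [563.40416904 113.28196519 107.67391544]
```

View pics/w3.png

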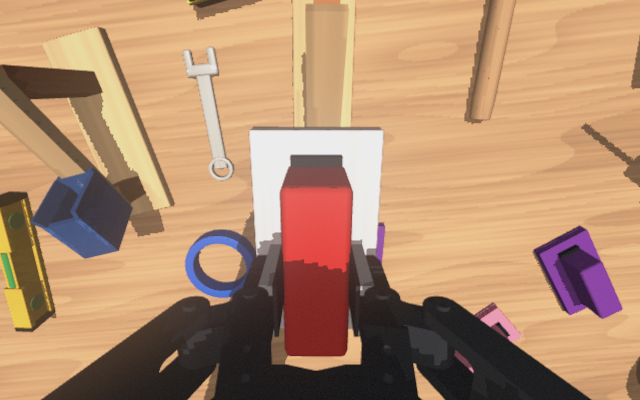

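The held sander sits straight in the fingers. The sander rail strip runs from (306,128) to (326,0) at the top of the view, and the level-rail sleeve is at (85,215). I'll measure the rail edges.

```bash
python3 - <<'E'
from h import *
d=dict(np.load("w3.npz")); f=d["frame"].astype(float)
for v in [20,50,80,110]:
    r=cv2.GaussianBlur(f[v-4:v+5].mean(0)[None],(3,1),0)[0]
    print(v," ".join(f"{u}:{int(r[u,0])}/{int(r[u].mean())}" for u in range(286,364,2)))
# predicted edges for rail pose guess
def rail(o,yaw,x,y,z=0):
    R=Rt(yaw,np.pi/6); return np.array(o)+R[:,0]*x-R[:,1]*y-R[:,2]*z
for x in [40,60,80,100,125]: print(x,[proj(d,rail([571,-135.5,75],-.09,x,y))[0].round(1) for y in(-17,17)])
E
```

```text
20 286:132/181 288:132/181 290:131/179 292:121/166 294:145/192 296:150/197 298:149/196 300:148/195 302:149/197 304:144/191 306:113/154 308:109/148 310:110/149 312:113/154 314:119/161 316:122/166 318:122/166 320:122/166 322:123/167 324:123/167 326:122/166 328:120/164 330:120/163 332:119/162 334:119/162 336:118/161 338:118/161 340:118/161 342:120/163 344:125/170 346:130/176 348:144/191 350:154/200 352:153/199 354:138/184 356:129/176 358:134/184 360:134/183 362:134/183
50 286:130/179 288:130/179 290:130/179 292:115/158 294:143/190 296:152/199 298:150/197 300:149/196 302:146/193 304:136/179 306:120/161 308:111/150 310:111/150 312:114/154 314:120/162 316:123/167 318:123/167 320:122/167 322:123/167 324:123/167 326:122/165 328:121/164 330:120/164 332:120/163 334:120/162 336:119/162 338:119/162 340:119/162 342:120/164 344:123/167 346:146/191 348:157/202 350:155/201 352:150/196 354:133/180 356:134/183 358:134/183 360:133/183 362:133/182
80 286:130/178 288:130/178 290:130/178 292:121/165 294:145/191 296:154/200 298:153/199 300:151/197 302:127/168 304:97/128 306:107/143 308:114/153 310:114/153 
[... 335 characters left out ...]
/177 290:132/177 292:128/171 294:140/184 296:151/197 298:148/193 300:151/197 302:154/199 304:123/159 306:109/141 308:120/157 310:120/157 312:120/157 314:122/160 316:125/165 318:128/169 320:128/170 322:127/168 324:127/168 326:127/168 328:127/167 330:126/166 332:126/167 334:126/167 336:126/167 338:128/169 340:132/174 342:159/201 344:166/207 346:163/205 348:161/204 350:149/192 352:124/167 354:127/172 356:127/172 358:127/172 360:127/172 362:126/171
40 [array([341.7, 105.5]), array([306.5, 105.9])]
60 [array([342.7,  86.6]), array([305.8,  87.1])]
80 [array([343.8,  65.8]), array([305.1,  66.3])]
100 [array([345.1,  42.8]), array([304.3,  43.3])]
125 [array([346.8,  10.4]), array([303.1,  11. ])]
```

```bash
cat >> h.py <<'E'
SO,SY=np.array([571,-135.8,75.]),-.102
def rail(o,yaw,x,y,z=0):
    R=Rt(yaw,np.pi/6); return np.array(o)+R[:,0]*x-R[:,1]*y-R[:,2]*z
def inrail(o,yaw,P):
    R=Rt(yaw,np.pi/6)*[1,-1,-1]; return R.T@(np.array(P)-o)
E
python3 - <<'E'
from h import *
p,R=pose(); print(p)
T=Rt(SY,np.pi/6); print(rail(SO,SY,75,0,85))
s=plan(rail(SO,SY,75,0,85),T); plan(rail(SO,SY,75,0,50),T,s)
E
```

```text
[ 544.24373136 -125.27792776  289.28948169]
[ 593.3352117  -138.08612538  186.11215932]
6 rows
[[ 0.34  0.05  0.69  0.    0.84 -0.  ]
 [ 0.27  0.05  0.71  0.    0.84 -0.  ]
 [ 0.21  0.05  0.74  0.    0.84 -0.  ]
 [ 0.15  0.05  0.75  0.    0.84 -0.  ]
 [ 0.08  0.05  0.76  0.    0.84 -0.  ]
 [ 0.01  0.05  0.76  0.    0.84 -0.  ]]
2 rows
all: [ 0.  -0.   0.7  0.   0.   0. ]
```

Emit:
step_arm([
  {"dx": 0.34,"dy": 0.05,"dz": 0.69,"wx": 0,"wy": 0.84,"wz": 0},
  {"dx": 0.27,"dy": 0.05,"dz": 0.71,"wx": 0,"wy": 0.84,"wz": 0},
  {"dx": 0.21,"dy": 0.05,"dz": 0.74,"wx": 0,"wy": 0.84,"wz": 0},
  {"dx": 0.15,"dy": 0.05,"dz": 0.75,"wx": 0,"wy": 0.84,"wz": 0},
  {"dx": 0.08,"dy": 0.05,"dz": 0.76,"wx": 0,"wy": 0.84,"wz": 0},
])

```text
time_s: 7.25
eef_pos: [585.7, -135.8, 203.2]
ee_rot: [0.012, 0.974, -0.051, 0.219]
force: [1.2, 0.4, -4.0]
grip_width: 0.333
grip_force: 60.1
```

Emit:
step_arm([
  {"dx": 0.01,"dy": 0.05,"dz": 0.76,"wx": 0,"wy": 0.84,"wz": 0},
  {"dx": 0,"dy": 0,"dz": 0,"wx": 0,"wy": 0,"wz": 0},
  {"dx": 0,"dy": 0,"dz": 0,"wx": 0,"wy": 0,"wz": 0},
  {"dx": 0,"dy": 0,"dz": 0.5,"wx": 0,"wy": 0,"wz": 0},
  {"dx": 0,"dy": 0,"dz": 0.5,"wx": 0,"wy": 0,"wz": 0},
])

```text
time_s: 7.75
eef_pos: [607.7, -138.9, 165.6]
ee_rot: [0.014, 0.964, -0.049, 0.261]
force: [-0.0, 0.5, -3.3]
grip_width: 0.333
grip_force: 60.3
```

```bash
python3 - <<'E'
from h import *
d=cap("side"); e=cap("scene"); p,R=pose(); print(p,inrail(SO,SY,p),ctrl.sense()["force"])
T=Rt(SY,np.pi/6); print(Ro.from_matrix(R.T@T).as_rotvec())
a=cv2.resize(d["frame"][150:290,310:440],None,fx=4,fy=4,interpolation=2); b=cv2.resize(e["frame"][150:290,220:320],None,fx=4,fy=4,interpolation=2)
cv2.imwrite("pics/c.png",cv2.resize(np.hstack([a,b]),None,fx=.85,fy=.85))
E
```

```text
[ 606.86602019 -138.33676942  163.21948775] [75.23288593  1.12840923 58.43136305] [ 0.54429784  0.20484382 -3.7334979 ]
[-0.00083978 -0.00119363 -0.00065175]
```

View pics/c.png

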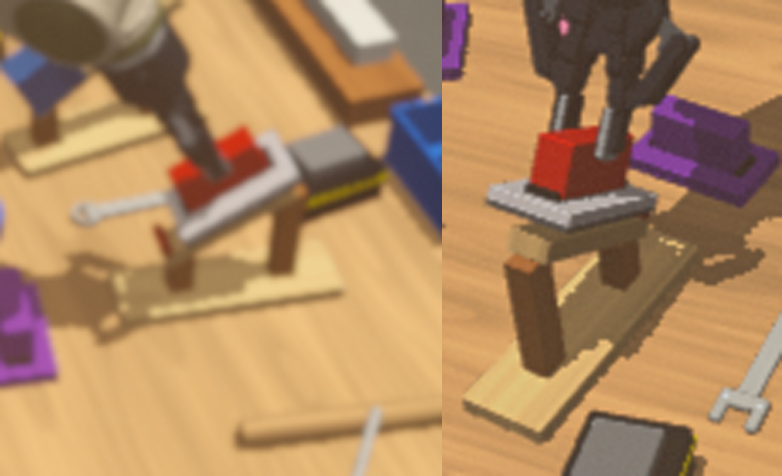

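Both views show the sander parallel above its rail and well aligned. Now lower it.

Emit:
step_arm([
  {"dx": 0,"dy": 0.04,"dz": 0.3,"wx": 0,"wy": 0,"wz": 0},
  {"dx": 0,"dy": 0,"dz": 0.2,"wx": 0,"wy": 0,"wz": 0},
  {"dx": 0,"dy": 0,"dz": 0,"wx": 0,"wy": 0,"wz": 0},
  {"dx": 0,"dy": 0,"dz": 0,"wx": 0,"wy": 0,"wz": 0},
])

```text
time_s: 8.25
eef_pos: [612.9, -140.3, 154.3]
ee_rot: [0.013, 0.964, -0.05, 0.26]
force: [0.1, -0.1, -3.7]
grip_width: 0.332
grip_force: 60.2
```

Emit:
step_arm([
  {"dx": 0,"dy": 0,"dz": 0.06,"wx": 0,"wy": 0,"wz": 0},
  {"dx": 0,"dy": 0,"dz": 0,"wx": 0,"wy": 0,"wz": 0},
])

```text
time_s: 8.45
eef_pos: [613.6, -140.4, 153.1]
ee_rot: [0.013, 0.964, -0.05, 0.261]
force: [-0.5, 0.3, -3.5]
grip_width: 0.331
grip_force: 60.2
```

Emit:
step_arm([
  {"dx": 0,"dy": 0,"dz": 0.04,"wx": 0,"wy": 0,"wz": 0},
  {"dx": 0,"dy": 0,"dz": 0,"wx": 0,"wy": 0,"wz": 0},
])

```text
time_s: 8.65
eef_pos: [614.1, -140.4, 152.1]
ee_rot: [0.013, 0.964, -0.05, 0.26]
force: [0.1, 0.4, -5.3]
grip_width: 0.334
grip_force: 60.2
```

Emit:
step_arm([
  {"dx": 0,"dy": 0,"dz": 0.05,"wx": 0,"wy": 0,"wz": 0},
  {"dx": 0,"dy": 0,"dz": 0,"wx": 0,"wy": 0,"wz": 0},
])

```text
time_s: 8.85
eef_pos: [614.4, -140.4, 151.9]
ee_rot: [0.013, 0.964, -0.049, 0.26]
force: [-11.8, 2.1, 6.2]
grip_width: 0.339
grip_force: 62.1
```

Emit:
step_arm([
  {"dx": 0,"dy": 0,"dz": 0.05,"wx": 0,"wy": 0,"wz": 0},
  {"dx": 0,"dy": 0,"dz": 0,"wx": 0,"wy": 0,"wz": 0},
])

```text
time_s: 9.05
eef_pos: [614.5, -140.3, 151.9]
ee_rot: [0.013, 0.964, -0.049, 0.26]
force: [-28.3, 3.1, 20.8]
grip_width: 0.337
grip_force: 64.4
```

Emit:
step_arm([
  {"dx": 0,"dy": 0,"dz": -0.1,"wx": 0,"wy": 0,"wz": 0},
  {"dx": -0.15,"dy": 0,"dz": 0,"wx": 0,"wy": 0,"wz": 0},
  {"dx": -0.15,"dy": 0,"dz": 0,"wx": 0,"wy": 0,"wz": 0},
  {"dx": -0.1,"dy": 0,"dz": 0,"wx": 0,"wy": 0,"wz": 0},
  {"dx": 0,"dy": 0,"dz": 0,"wx": 0,"wy": 0,"wz": 0},
])

```text
time_s: 9.55
eef_pos: [605.2, -139.5, 146.7]
ee_rot: [0.013, 0.964, -0.05, 0.26]
force: [-0.8, 0.5, -3.7]
grip_width: 0.332
grip_force: 60.3
```

Emit:
step_arm([
  {"dx": -0.08,"dy": 0,"dz": 0,"wx": 0,"wy": 0,"wz": 0},
  {"dx": 0,"dy": 0,"dz": 0,"wx": 0,"wy": 0,"wz": 0},
])

```text
time_s: 9.75
eef_pos: [603.6, -139.3, 145.8]
ee_rot: [0.013, 0.964, -0.05, 0.26]
force: [-1.3, 0.2, -2.9]
grip_width: 0.33
grip_force: 60.3
```

Emit:
step_arm([
  {"dx": -0.08,"dy": 0,"dz": 0,"wx": 0,"wy": 0,"wz": 0},
  {"dx": 0,"dy": 0,"dz": 0,"wx": 0,"wy": 0,"wz": 0},
])

```text
time_s: 9.95
eef_pos: [601.9, -139.1, 144.9]
ee_rot: [0.013, 0.964, -0.05, 0.26]
force: [0.0, -0.3, -4.5]
grip_width: 0.331
grip_force: 60.2
```

Emit:
step_arm([
  {"dx": -0.06,"dy": 0,"dz": 0,"wx": 0,"wy": 0,"wz": 0},
  {"dx": 0,"dy": 0,"dz": 0,"wx": 0,"wy": 0,"wz": 0},
])

```text
time_s: 10.15
eef_pos: [600.8, -139.1, 144.4]
ee_rot: [0.013, 0.964, -0.05, 0.261]
force: [0.6, 0.3, -3.1]
grip_width: 0.333
grip_force: 60.2
```

Emit:
step_arm([
  {"dx": -0.06,"dy": 0,"dz": 0,"wx": 0,"wy": 0,"wz": 0},
  {"dx": 0,"dy": 0,"dz": 0,"wx": 0,"wy": 0,"wz": 0},
])

```text
time_s: 10.35
eef_pos: [600.2, -139.1, 144.6]
ee_rot: [0.014, 0.964, -0.05, 0.262]
force: [4.9, 0.0, 1.0]
grip_width: 0.337
grip_force: 60.3
```

Emit:
step_arm([
  {"dx": -0.06,"dy": 0,"dz": 0,"wx": 0,"wy": 0,"wz": 0},
  {"dx": 0,"dy": 0,"dz": 0,"wx": 0,"wy": 0,"wz": 0},
])

```text
time_s: 10.55
eef_pos: [599.7, -139.2, 144.8]
ee_rot: [0.014, 0.963, -0.05, 0.263]
force: [8.0, 1.1, 3.0]
grip_width: 0.337
grip_force: 60.5
```

Emit:
step_arm([
  {"dx": 0.05,"dy": 0,"dz": 0.06,"wx": 0,"wy": 0,"wz": 0},
  {"dx": 0,"dy": 0,"dz": 0,"wx": 0,"wy": 0,"wz": 0},
])

```text
time_s: 10.75
eef_pos: [601.0, -139.2, 144.2]
ee_rot: [0.014, 0.964, -0.049, 0.262]
force: [-0.9, 3.5, 10.4]
grip_width: 0.337
grip_force: 61.7
```

Emit:
step_arm([
  {"dx": 0,"dy": 0,"dz": 0.05,"wx": 0,"wy": 0,"wz": 0},
  {"dx": 0,"dy": 0,"dz": 0,"wx": 0,"wy": 0,"wz": 0},
])

```text
time_s: 10.95
eef_pos: [601.1, -139.2, 144.1]
ee_rot: [0.014, 0.964, -0.049, 0.262]
force: [-17.7, 4.3, 23.7]
grip_width: 0.333
grip_force: 64.2
```

Seated. Open gradually, then check.

Emit:
step_arm([
  {"dx": 0,"dy": 0,"dz": -0.05,"wx": 0,"wy": 0,"wz": 0},
  {"dx": 0,"dy": 0,"dz": 0,"wx": 0,"wy": 0,"wz": 0},
])

```text
time_s: 11.15
eef_pos: [601.0, -139.3, 144.2]
ee_rot: [0.014, 0.964, -0.05, 0.262]
force: [0.1, 3.4, 9.1]
grip_width: 0.333
grip_force: 61.7
```

Emit:
step_arm([
  {"dx": 0,"dy": 0,"dz": 0,"wx": 0,"wy": 0,"wz": 0},
  {"dx": 0,"dy": 0,"dz": 0,"wx": 0,"wy": 0,"wz": 0},
  {"dx": 0,"dy": 0,"dz": 0,"wx": 0,"wy": 0,"wz": 0},
], fingers=42)

```text
time_s: 11.45
eef_pos: [599.8, -139.0, 141.9]
ee_rot: [0.013, 0.964, -0.049, 0.26]
force: [-0.2, 0.1, -0.2]
grip_width: 0.496
grip_force: 0.0
```

```bash
python3 - <<'E'
from h import *
p,R=pose(); print(p,inrail(SO,SY,p),ctrl.sense()["grip_width"]*85.4)
for c in ["side","scene","wrist"]:
    d=cap(c)
    for r in eyes.landmark_of(c,"sander"):
        X=inrail(SO,SY,world(d,r["point"]))
        if abs(X[0]-60)<40 and abs(X[1])<40: print(c,r["p"],X.round(1))
    if c=="wrist": cv2.imwrite("pics/w4.png",d["frame"])
E
```

```text
[ 599.81664144 -138.96119659  141.85794605] [58.53396732 -0.21056296 43.40630451] 42.3250733803296
side 0.71 [56.9 -1.6  0.8]
scene 0.57 [59.4 -2.9 -0.7]
wrist 0.75 [61.  -0.9 -0.3]
```

View pics/w4.png

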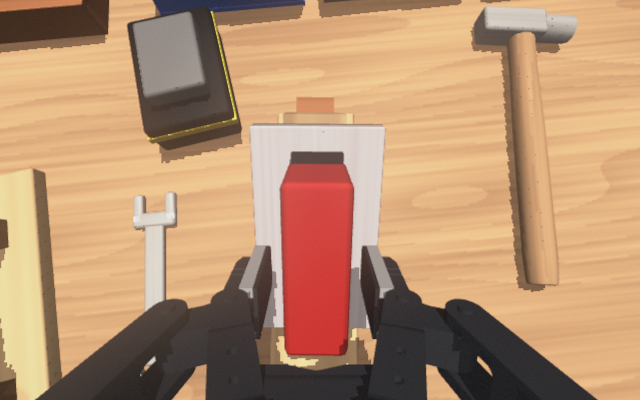

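The sander lies at rest, straight and centred on its rail: base columns 250–384, rail end columns 279–353. Next I'll retreat and go to the level.

```bash
python3 - <<'E'
from h import *
p,R=pose(); s=plan(p-R[:,2]*96,R); s=plan([520,-20,265],Rt(-.1,.26),s); s=plan([395,293,215],Rt(-.15),s)
E
```

```text
4 rows
all: [ 0.   -0.   -0.96  0.    0.    0.  ]
5 rows
[[-0.14 -0.88 -0.45  0.   -0.51 -0.  ]
 [-0.16 -0.88 -0.44  0.   -0.51 -0.  ]
 [-0.19 -0.88 -0.43  0.   -0.51 -0.  ]
 [-0.21 -0.88 -0.42  0.   -0.51 -0.  ]
 [-0.23 -0.88 -0.41  0.   -0.51 -0.  ]]
13 rows
[[-0.5  -0.92  0.03 -0.   -0.19  0.04]
 [-0.51 -0.92  0.04 -0.   -0.19  0.04]
 [-0.51 -0.92  0.04 -0.   -0.19  0.04]
 [-0.51 -0.91  0.05 -0.   -0.19  0.04]
 [-0.51 -0.91  0.06 -0.   -0.19  0.04]
 [-0.51 -0.91  0.07 -0.   -0.19  0.04]
 [-0.52 -0.91  0.08 -0.   -0.19  0.04]
 [-0.52 -0.91  0.09 -0.   -0.19  0.04]
 [-0.52 -0.9   0.1  -0.   -0.19  0.04]
 [-0.52 -0.9   0.11 -0.   -0.19  0.04]
 [-0.52 -0.9   0.12 -0.   -0.19  0.04]
 [-0.52 -0.9   0.13 -0.   -0.19  0.04]
 [-0.52 -0.9   0.14 -0.   -0.19  0.04]]
```

Emit:
step_arm([
  {"dx": 0,"dy": 0,"dz": -0.6,"wx": 0,"wy": 0,"wz": 0},
  {"dx": 0,"dy": 0,"dz": -0.8,"wx": 0,"wy": 0,"wz": 0},
  {"dx": 0,"dy": 0,"dz": -0.9,"wx": 0,"wy": 0,"wz": 0},
  {"dx": 0,"dy": 0,"dz": -0.9,"wx": 0,"wy": 0,"wz": 0},
  {"dx": 0,"dy": 0,"dz": -0.64,"wx": 0,"wy": 0,"wz": 0},
])

```text
time_s: 12.25
eef_pos: [551.5, -134.0, 226.4]
ee_rot: [0.014, 0.964, -0.05, 0.261]
force: [0.2, -0.5, -0.7]
grip_width: 0.494
grip_force: 0.0
```

Emit:
step_arm([
  {"dx": -0.14,"dy": -0.88,"dz": -0.45,"wx": 0,"wy": -0.51,"wz": 0},
  {"dx": -0.16,"dy": -0.88,"dz": -0.44,"wx": 0,"wy": -0.51,"wz": 0},
  {"dx": -0.19,"dy": -0.88,"dz": -0.43,"wx": 0,"wy": -0.51,"wz": 0},
  {"dx": -0.21,"dy": -0.88,"dz": -0.42,"wx": 0,"wy": -0.51,"wz": 0},
  {"dx": -0.23,"dy": -0.88,"dz": -0.41,"wx": 0,"wy": -0.51,"wz": 0},
], fingers=85)

```text
time_s: 12.75
eef_pos: [519.7, -19.3, 265.3]
ee_rot: [0.007, 0.99, -0.051, 0.129]
force: [-0.5, 0.1, 0.1]
grip_width: 0.995
grip_force: 0.0
```

Emit:
step_arm([
  {"dx": -0.5,"dy": -0.92,"dz": 0.03,"wx": 0,"wy": -0.19,"wz": 0.04},
  {"dx": -0.51,"dy": -0.92,"dz": 0.04,"wx": 0,"wy": -0.19,"wz": 0.04},
  {"dx": -0.51,"dy": -0.92,"dz": 0.04,"wx": 0,"wy": -0.19,"wz": 0.04},
  {"dx": -0.51,"dy": -0.91,"dz": 0.05,"wx": 0,"wy": -0.19,"wz": 0.04},
  {"dx": -0.51,"dy": -0.91,"dz": 0.06,"wx": 0,"wy": -0.19,"wz": 0.04},
])

```text
time_s: 13.25
eef_pos: [471.9, 101.3, 245.6]
ee_rot: [0.003, 0.995, -0.062, 0.08]
force: [-0.2, 0.2, 0.2]
grip_width: 0.997
grip_force: 0.0
```

Emit:
step_arm([
  {"dx": -0.51,"dy": -0.91,"dz": 0.07,"wx": 0,"wy": -0.19,"wz": 0.04},
  {"dx": -0.52,"dy": -0.91,"dz": 0.08,"wx": 0,"wy": -0.19,"wz": 0.04},
  {"dx": -0.52,"dy": -0.91,"dz": 0.09,"wx": 0,"wy": -0.19,"wz": 0.04},
  {"dx": -0.52,"dy": -0.9,"dz": 0.1,"wx": 0,"wy": -0.19,"wz": 0.04},
  {"dx": -0.52,"dy": -0.9,"dz": 0.11,"wx": 0,"wy": -0.19,"wz": 0.04},
])

```text
time_s: 13.75
eef_pos: [424.4, 222.0, 227.2]
ee_rot: [-0.001, 0.997, -0.072, 0.031]
force: [0.7, 0.2, 0.2]
grip_width: 0.993
grip_force: 0.0
```

Emit:
step_arm([
  {"dx": -0.52,"dy": -0.9,"dz": 0.12,"wx": 0,"wy": -0.19,"wz": 0.04},
  {"dx": -0.52,"dy": -0.9,"dz": 0.13,"wx": 0,"wy": -0.19,"wz": 0.04},
  {"dx": -0.52,"dy": -0.9,"dz": 0.14,"wx": 0,"wy": -0.19,"wz": 0.04},
  {"dx": 0,"dy": 0,"dz": 0,"wx": 0,"wy": 0,"wz": 0},
  {"dx": 0,"dy": 0,"dz": 0,"wx": 0,"wy": 0,"wz": 0},
])

```text
time_s: 14.25
eef_pos: [396.7, 293.5, 216.3]
ee_rot: [-0.003, 0.997, -0.078, 0.001]
force: [1.1, -0.5, -0.0]
grip_width: 0.997
grip_force: 0.0
```

```bash
python3 - <<'E'
from h import *
d=cap("wrist"); p,R=pose(); print(p,np.arctan2(R[1,0],R[0,0]))
np.savez("w5.npz",**{k:np.array(v) for k,v in d.items()})
for r in eyes.landmark_of("wrist","level"): print(r["p"],world(d,r["point"]))
b=pick("wrist","level",d,[438,290,22])
print(b[0],b[2],b[1].sum()); x,f=fit([(d,b[1])],MOD["level"],[438,288]); print(x,f)
im=d["frame"].copy(); s=cv2.resize(sil(d,MOD["level"],x).astype(np.uint8),(640,400)); cs,_=cv2.findContours(s,0,2); cv2.drawContours(im,cs,-1,(255,0,255),1)
cv2.imwrite("pics/w5.png",im)
E
```

```text
[396.92892608 293.11604789 216.48624036] -0.15653549462531136
0.95 [437.05815789 291.88725551   2.1812604 ]
11.37658982436261 0.63 5318
[ 4.37936824e+02  2.89832592e+02 -1.38616017e-01] 0.056781354051054334
```

View pics/w5.png

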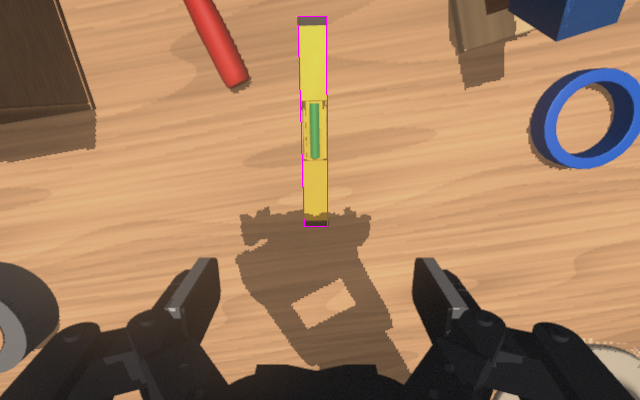

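The magenta fit outline matches the level, centred at pixel (313,120), so I'll grasp there.

```bash
python3 - <<'E'
from h import *
s=plan([437.9,289.8,110],Rt(-.139)); plan([437.9,289.8,34],Rt(-.139),s)
E
```

```text
5 rows
all: [ 0.32 -0.02  0.85 -0.01 -0.   -0.04]
4 rows
all: [0.   0.   0.76 0.   0.   0.  ]
```

Emit:
step_arm([
  {"dx": 0.32,"dy": -0.02,"dz": 0.85,"wx": -0.01,"wy": 0,"wz": -0.04},
  {"dx": 0.32,"dy": -0.02,"dz": 0.85,"wx": -0.01,"wy": 0,"wz": -0.04},
  {"dx": 0.32,"dy": -0.02,"dz": 0.85,"wx": -0.01,"wy": 0,"wz": -0.04},
  {"dx": 0.32,"dy": -0.02,"dz": 0.85,"wx": -0.01,"wy": 0,"wz": -0.04},
  {"dx": 0.32,"dy": -0.02,"dz": 0.85,"wx": -0.01,"wy": 0,"wz": -0.04},
])

```text
time_s: 14.9
eef_pos: [437.6, 289.9, 109.7]
ee_rot: [-0.001, 0.998, -0.068, 0.001]
force: [0.5, 0.5, -0.1]
grip_width: 0.994
grip_force: 0.0
```

Emit:
step_arm([
  {"dx": 0,"dy": 0,"dz": 0.8,"wx": 0,"wy": 0,"wz": 0},
  {"dx": 0,"dy": 0,"dz": 0.8,"wx": 0,"wy": 0,"wz": 0},
  {"dx": 0,"dy": 0,"dz": 0.8,"wx": 0,"wy": 0,"wz": 0},
  {"dx": 0,"dy": 0,"dz": 0.6,"wx": 0,"wy": 0,"wz": 0},
  {"dx": 0,"dy": 0,"dz": 0,"wx": 0,"wy": 0,"wz": 0},
])

```text
time_s: 15.4
eef_pos: [436.5, 289.7, 33.9]
ee_rot: [-0.0, 0.998, -0.068, -0.0]
force: [-0.7, -0.9, 0.4]
grip_width: 0.996
grip_force: 0.0
```

Emit:
step_arm([
  {"dx": 0,"dy": 0,"dz": 0,"wx": 0,"wy": 0,"wz": 0},
  {"dx": 0,"dy": 0,"dz": 0,"wx": 0,"wy": 0,"wz": 0},
  {"dx": 0,"dy": 0,"dz": 0,"wx": 0,"wy": 0,"wz": 0},
  {"dx": 0,"dy": 0,"dz": 0,"wx": 0,"wy": 0,"wz": 0},
  {"dx": 0,"dy": 0,"dz": 0,"wx": 0,"wy": 0,"wz": 0},
], fingers=0)

```text
time_s: 15.9
eef_pos: [437.4, 290.9, 36.0]
ee_rot: [-0.001, 0.998, -0.068, 0.001]
force: [-0.8, -1.0, 5.9]
grip_width: 0.262
grip_force: 59.1
```

Emit:
step_arm([
  {"dx": 0,"dy": 0,"dz": 0,"wx": 0,"wy": 0,"wz": 0},
  {"dx": 0,"dy": 0,"dz": 0,"wx": 0,"wy": 0,"wz": 0},
  {"dx": 0,"dy": 0,"dz": 0,"wx": 0,"wy": 0,"wz": 0},
], squeeze=70)

```text
time_s: 16.2
eef_pos: [437.4, 290.8, 36.1]
ee_rot: [-0.001, 0.998, -0.068, 0.001]
force: [-2.1, -1.0, 6.5]
grip_width: 0.256
grip_force: 69.9
```

```bash
python3 - <<'E'
from h import *
p,R=pose(); print(p,np.arctan2(R[1,0],R[0,0]))
E
```

```text
[437.36470466 290.82820873  36.07733221] -0.1354964234986636
```

```bash
python3 - <<'E'
from h import *
p,R=pose(); s=plan([437.4,290.8,140],R); plan([535,195,300],Rt(.15),s)
E
```

```text
5 rows
all: [ 0.   -0.   -0.83  0.    0.    0.  ]
7 rows
[[ 0.63  0.47 -0.91 -0.   -0.   -0.39]
 [ 0.61  0.49 -0.91 -0.   -0.   -0.39]
 [ 0.59  0.52 -0.91 -0.   -0.   -0.39]
 [ 0.57  0.54 -0.91 -0.   -0.   -0.39]
 [ 0.54  0.56 -0.91 -0.   -0.   -0.39]
 [ 0.52  0.58 -0.91 -0.   -0.   -0.39]
 [ 0.5   0.6  -0.91 -0.   -0.   -0.39]]
```

Emit:
step_arm([
  {"dx": 0,"dy": 0,"dz": -0.5,"wx": 0,"wy": 0,"wz": 0},
  {"dx": 0,"dy": 0,"dz": -0.8,"wx": 0,"wy": 0,"wz": 0},
  {"dx": 0,"dy": 0,"dz": -0.96,"wx": 0,"wy": 0,"wz": 0},
  {"dx": 0,"dy": 0,"dz": -0.96,"wx": 0,"wy": 0,"wz": 0},
  {"dx": 0,"dy": 0,"dz": -0.96,"wx": 0,"wy": 0,"wz": 0},
])

```text
time_s: 16.7
eef_pos: [436.6, 290.5, 141.3]
ee_rot: [-0.001, 0.998, -0.068, 0.001]
force: [0.6, 0.2, -1.7]
grip_width: 0.258
grip_force: 69.0
```

Emit:
step_arm([
  {"dx": 0.63,"dy": 0.47,"dz": -0.91,"wx": 0,"wy": 0,"wz": -0.39},
  {"dx": 0.61,"dy": 0.49,"dz": -0.91,"wx": 0,"wy": 0,"wz": -0.39},
  {"dx": 0.59,"dy": 0.52,"dz": -0.91,"wx": 0,"wy": 0,"wz": -0.39},
  {"dx": 0.57,"dy": 0.54,"dz": -0.91,"wx": 0,"wy": 0,"wz": -0.39},
  {"dx": 0.54,"dy": 0.56,"dz": -0.91,"wx": 0,"wy": 0,"wz": -0.39},
])

```text
time_s: 17.2
eef_pos: [506.7, 221.3, 255.2]
ee_rot: [-0.001, 0.999, 0.035, 0.001]
force: [0.7, -0.2, -1.8]
grip_width: 0.258
grip_force: 69.0
```

Emit:
step_arm([
  {"dx": 0.52,"dy": 0.58,"dz": -0.91,"wx": 0,"wy": 0,"wz": -0.39},
  {"dx": 0.5,"dy": 0.6,"dz": -0.91,"wx": 0,"wy": 0,"wz": -0.39},
  {"dx": 0,"dy": 0,"dz": 0,"wx": 0,"wy": 0,"wz": 0},
  {"dx": 0,"dy": 0,"dz": 0,"wx": 0,"wy": 0,"wz": 0},
])

```text
time_s: 17.6
eef_pos: [534.1, 194.8, 298.8]
ee_rot: [-0.001, 0.997, 0.075, 0.001]
force: [-1.7, 0.4, -2.7]
grip_width: 0.257
grip_force: 69.1
```

```bash
python3 - <<'E'
from h import *
d=cap("wrist"); p,R=pose(); print(p,np.arctan2(R[1,0],R[0,0]))
np.savez("w6.npz",**{k:np.array(v) for k,v in d.items()})
for n in ["level","level_rail","sleeve_mouth"]:
  for r in eyes.landmark_of("wrist",n): print(n,r["p"],world(d,r["point"]))
im=d["frame"].copy()
def seg(o,y,pts,col):
    q=np.array([proj(d,rail(o,y,*t))[0] for t in pts]); cv2.polylines(im,[(q*16).round().astype(np.int32)],True,col,1,shift=4)
o,y=[515.5,110,75],.15
seg(o,y,[(46,-13,0),(185,-13,0),(185,13,0),(46,13,0)],(255,0,255))
seg(o,y,[(0,-19,53),(46,-19,53),(46,19,53),(0,19,53)],(0,0,255))
cv2.imwrite("pics/w6.png",cv2.resize(im[:, 220:],None,fx=1.4,fy=1.4))
E
```

```text
[533.709868   195.08723073 298.24136542] 0.14985965780049404
level 0.92 [532.95916379 194.75813132 259.01444535]
level_rail 0.8 [516.25246661 111.32764725  78.9623679 ]
sleeve_mouth 0.93 [564.25562509 112.02347462 103.48628684]
sleeve_mouth 0.21 [399.00133835  25.17410177  -1.30773565]
```

View pics/w6.png

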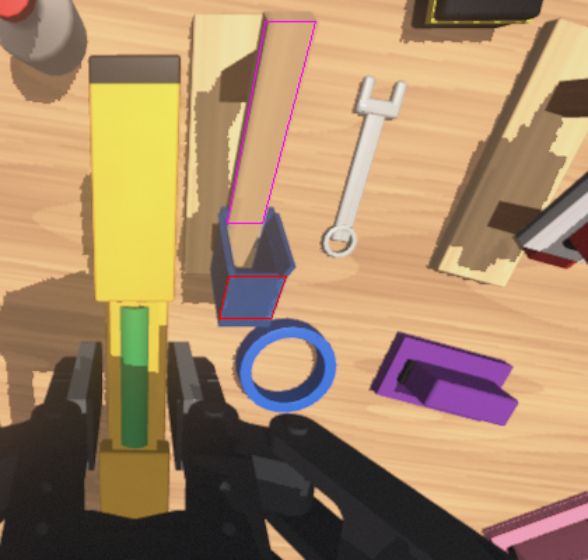

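The overlay at the guessed rail pose is within a few mm: rail strip from (245,222) to (290,20), sleeve roof around (253,297). I'll refine it on image gradients.

```bash
cat > rf.py <<'E'
from h import *
from scipy.ndimage import map_coordinates, gaussian_filter
d=dict(np.load("w6.npz")); f=d["frame"].astype(float)
G=sum(np.hypot(gaussian_filter(f[...,k],.8,order=(0,1)),gaussian_filter(f[...,k],.8,order=(1,0))) for k in range(3)); G=np.minimum(G,60)
E=[((75,-13,0),(183,-13,0)),((75,13,0),(183,13,0)),((185,-12,0),(185,12,0)),((2,-19,53),(42,-19,53)),((2,19,53),(42,19,53)),((0,-18,53),(0,18,53))]
def per(p):
    out=[]
    for a,b in E:
        t=np.linspace(0,1,40)[:,None]; L=np.array(a)*(1-t)+np.array(b)*t
        R=Rt(p[2],np.pi/6)*[1,-1,-1]; uv=proj(d,L@R.T+[p[0],p[1],75]); out.append(map_coordinates(G,[uv[:,1],uv[:,0]],order=1).mean())
    return np.array(out)
for sel,name in [([0,1,2,3,4,5],"all"),([0,1],"rail sides"),([3,4],"roof sides")]:
    g=[(per((x,y,w))[sel].sum(),x,y,w) for x in (np.arange(510,523,1) if 2 in sel else [516]) for y in np.arange(104,117,.5) for w in np.arange(.09,.22,.01)]
    g.sort(reverse=True); print(name,[np.round(q,2).tolist() for q in g[:4]]); print(per(g[0][1:]).round(0))
E
python3 rf.py
```

```text
all [[231.18, 510.0, 109.5, 0.14], [230.04, 510.0, 110.0, 0.14], [218.0, 510.0, 109.0, 0.15], [214.5, 510.0, 109.5, 0.15]]
[15. 59.  4. 57. 46. 50.]
rail sides [[75.62, 516.0, 108.5, 0.15], [75.05, 516.0, 109.5, 0.14], [74.88, 516.0, 110.0, 0.14], [73.54, 516.0, 111.0, 0.13]]
[16. 59. 10. 56. 27.  7.]
roof sides [[104.33, 516.0, 109.5, 0.14], [104.26, 516.0, 109.5, 0.15], [103.38, 516.0, 109.5, 0.13], [103.36, 516.0, 109.5, 0.16]]
[16. 59.  9. 60. 45.  6.]
```

```bash
cat >> h.py <<'E'
LO,LY=np.array([515.5,109.5,75.]),.143
E
python3 - <<'E'
from h import *
T=Rt(LY,np.pi/6); print(rail(LO,LY,165,0,110))
s=plan(rail(LO,LY,165,0,110),T); plan(rail(LO,LY,165,0,48),T,s)
E
```

```text
[602.49704783 122.02607638 252.76279442]
6 rows
[[ 0.38  0.55  0.3  -0.01  0.83  0.01]
 [ 0.35  0.55  0.33 -0.01  0.83  0.01]
 [ 0.32  0.55  0.36 -0.01  0.83  0.01]
 [ 0.29  0.55  0.39 -0.01  0.83  0.01]
 [ 0.26  0.55  0.42 -0.01  0.83  0.01]
 [ 0.22  0.55  0.44 -0.01  0.83  0.01]]
3 rows
all: [-0.   -0.    0.83  0.    0.    0.  ]
```

Emit:
step_arm([
  {"dx": 0.38,"dy": 0.55,"dz": 0.3,"wx": -0.01,"wy": 0.83,"wz": 0.01},
  {"dx": 0.35,"dy": 0.55,"dz": 0.33,"wx": -0.01,"wy": 0.83,"wz": 0.01},
  {"dx": 0.32,"dy": 0.55,"dz": 0.36,"wx": -0.01,"wy": 0.83,"wz": 0.01},
  {"dx": 0.29,"dy": 0.55,"dz": 0.39,"wx": -0.01,"wy": 0.83,"wz": 0.01},
  {"dx": 0.26,"dy": 0.55,"dz": 0.42,"wx": -0.01,"wy": 0.83,"wz": 0.01},
])

```text
time_s: 18.3
eef_pos: [591.6, 133.8, 261.0]
ee_rot: [-0.014, 0.973, 0.071, 0.218]
force: [0.7, 0.5, -2.3]
grip_width: 0.256
grip_force: 69.0
```

Emit:
step_arm([
  {"dx": 0.22,"dy": 0.55,"dz": 0.44,"wx": -0.01,"wy": 0.83,"wz": 0.01},
  {"dx": 0,"dy": 0,"dz": 0.5,"wx": 0,"wy": 0,"wz": 0},
  {"dx": 0,"dy": 0,"dz": 0.7,"wx": 0,"wy": 0,"wz": 0},
  {"dx": 0,"dy": 0,"dz": 0.6,"wx": 0,"wy": 0,"wz": 0},
  {"dx": 0,"dy": 0,"dz": 0.4,"wx": 0,"wy": 0,"wz": 0},
])

```text
time_s: 18.8
eef_pos: [630.7, 126.0, 204.6]
ee_rot: [-0.017, 0.964, 0.07, 0.257]
force: [-0.1, -0.5, -1.4]
grip_width: 0.257
grip_force: 69.1
```

Emit:
step_arm([
  {"dx": 0,"dy": 0,"dz": 0,"wx": 0,"wy": 0,"wz": 0},
  {"dx": 0,"dy": 0,"dz": 0,"wx": 0,"wy": 0,"wz": 0},
])

```text
time_s: 19.0
eef_pos: [630.7, 125.6, 206.5]
ee_rot: [-0.017, 0.963, 0.069, 0.258]
force: [1.1, -0.0, -3.0]
grip_width: 0.256
grip_force: 69.0
```

```bash
python3 - <<'E'
from h import *
p,R=pose(); T=Rt(LY,np.pi/6); print(p,inrail(LO,LY,p),Ro.from_matrix(R.T@T).as_rotvec(),ctrl.sense()["force"])
d=cap("wrist"); np.savez("w7.npz",**{k:np.array(v) for k,v in d.items()}); e=cap("scene")
for r in eyes.landmark_of("wrist","sleeve_mouth")+eyes.landmark_of("wrist","level_rail"): print(r["p"],inrail(LO,LY,world(d,r["point"])))
im=d["frame"][0:400,170:470]
cv2.imwrite("pics/w7.png",np.hstack([cv2.resize(im,(420,560)),cv2.resize(e["frame"][140:320,310:430],(373,560),interpolation=2)]))
E
```

```text
[630.65635718 125.56927929 206.50967456] [166.44850242  -0.50603419  55.75520434] [2.64359322e-03 2.68167882e-06 1.57848334e-03] [ 1.13902628 -0.0166102  -2.95428531]
0.69 [ 171.18073552 -179.22068889 -178.0770345 ]
```

View pics/w7.png

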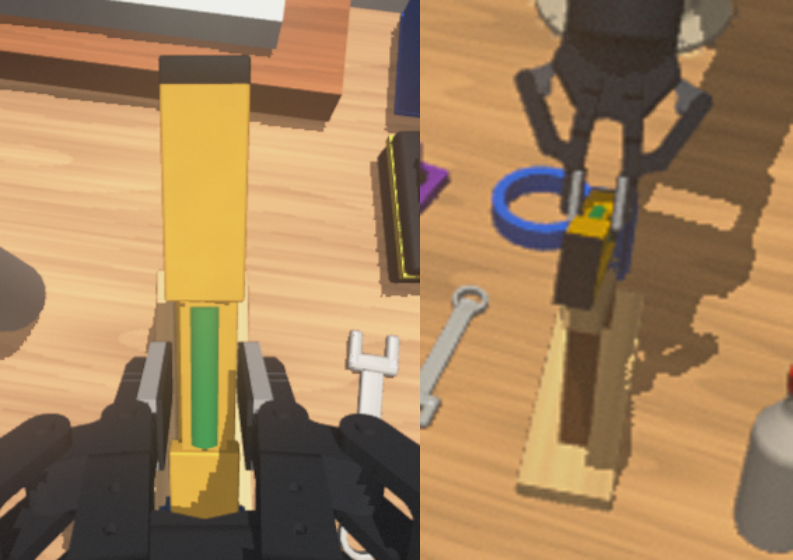

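The level is above and in line with its rail, both in the wrist view (level columns 160–250) and in the scene view. Now lower it until it touches.

Emit:
step_arm([
  {"dx": 0,"dy": -0.02,"dz": 0.4,"wx": 0,"wy": 0,"wz": 0},
  {"dx": 0,"dy": 0,"dz": 0.2,"wx": 0,"wy": 0,"wz": 0},
  {"dx": 0,"dy": 0,"dz": 0,"wx": 0,"wy": 0,"wz": 0},
  {"dx": 0,"dy": 0,"dz": 0,"wx": 0,"wy": 0,"wz": 0},
])

```text
time_s: 19.6
eef_pos: [638.0, 126.8, 193.1]
ee_rot: [-0.017, 0.963, 0.069, 0.258]
force: [-0.5, 0.1, -2.2]
grip_width: 0.257
grip_force: 69.1
```

Emit:
step_arm([
  {"dx": 0,"dy": 0,"dz": 0.08,"wx": 0,"wy": 0,"wz": 0},
  {"dx": 0,"dy": 0,"dz": 0,"wx": 0,"wy": 0,"wz": 0},
])

```text
time_s: 19.8
eef_pos: [639.0, 126.9, 191.6]
ee_rot: [-0.017, 0.963, 0.069, 0.258]
force: [-1.5, 0.4, -1.4]
grip_width: 0.254
grip_force: 69.1
```

Emit:
step_arm([
  {"dx": 0,"dy": 0,"dz": 0.05,"wx": 0,"wy": 0,"wz": 0},
  {"dx": 0,"dy": 0,"dz": 0,"wx": 0,"wy": 0,"wz": 0},
])

```text
time_s: 20.0
eef_pos: [639.6, 127.0, 190.5]
ee_rot: [-0.017, 0.963, 0.069, 0.258]
force: [0.6, -0.4, -2.7]
grip_width: 0.258
grip_force: 69.1
```

```bash
python3 - <<'E'
from h import *
p,R=pose(); T=Rt(LY,np.pi/6); print(p,inrail(LO,LY,p),Ro.from_matrix(R.T@T).as_rotvec(),ctrl.sense()["force"])
E
```

```text
[639.58456123 126.98577348 190.46402159] [166.25362942  -0.37638459  37.3397902 ] [ 0.00290508 -0.0001508   0.00127188] [ 0.5993917  -0.36783043 -2.7116418 ]
```

Emit:
step_arm([
  {"dx": 0,"dy": 0,"dz": 0.05,"wx": 0,"wy": 0,"wz": 0},
  {"dx": 0,"dy": 0,"dz": 0,"wx": 0,"wy": 0,"wz": 0},
])

```text
time_s: 20.2
eef_pos: [640.1, 127.0, 189.9]
ee_rot: [-0.017, 0.963, 0.069, 0.258]
force: [-4.5, -0.9, 1.7]
grip_width: 0.255
grip_force: 69.8
```

Emit:
step_arm([
  {"dx": 0,"dy": 0,"dz": 0.05,"wx": 0,"wy": 0,"wz": 0},
  {"dx": 0,"dy": 0,"dz": 0,"wx": 0,"wy": 0,"wz": 0},
])

```text
time_s: 20.4
eef_pos: [640.4, 127.0, 189.9]
ee_rot: [-0.017, 0.963, 0.07, 0.258]
force: [-16.2, -5.1, 12.3]
grip_width: 0.259
grip_force: 71.6
```

Emit:
step_arm([
  {"dx": 0,"dy": 0,"dz": -0.09,"wx": 0,"wy": 0,"wz": 0},
  {"dx": -0.2,"dy": 0,"dz": 0,"wx": 0,"wy": 0,"wz": 0},
  {"dx": -0.2,"dy": 0,"dz": 0,"wx": 0,"wy": 0,"wz": 0},
  {"dx": -0.2,"dy": 0,"dz": 0,"wx": 0,"wy": 0,"wz": 0},
])

```text
time_s: 20.8
eef_pos: [626.3, 125.1, 182.1]
ee_rot: [-0.017, 0.964, 0.069, 0.258]
force: [0.1, -1.8, -2.7]
grip_width: 0.26
grip_force: 69.1
```

Emit:
step_arm([
  {"dx": -0.15,"dy": 0,"dz": 0,"wx": 0,"wy": 0,"wz": 0},
  {"dx": -0.15,"dy": 0,"dz": 0,"wx": 0,"wy": 0,"wz": 0},
])

```text
time_s: 21.0
eef_pos: [620.1, 124.1, 178.8]
ee_rot: [-0.017, 0.963, 0.069, 0.258]
force: [-0.1, -0.3, -1.6]
grip_width: 0.255
grip_force: 69.1
```

Emit:
step_arm([
  {"dx": -0.15,"dy": 0,"dz": 0,"wx": 0,"wy": 0,"wz": 0},
  {"dx": -0.15,"dy": 0,"dz": 0,"wx": 0,"wy": 0,"wz": 0},
])

```text
time_s: 21.2
eef_pos: [613.8, 123.3, 175.3]
ee_rot: [-0.017, 0.963, 0.069, 0.258]
force: [0.4, 0.5, -1.7]
grip_width: 0.258
grip_force: 69.1
```

```bash
python3 - <<'E'
from h import *
p,R=pose(); T=Rt(LY,np.pi/6); s=ctrl.sense(); print(p,inrail(LO,LY,p),Ro.from_matrix(R.T@T).as_rotvec(),s["force"],s["wrist_torque"])
E
```

```text
[613.80272144 123.27325971 175.25645067] [136.09181843  -0.37675372  37.19352956] [ 0.00283634 -0.00047675  0.00114863] [ 0.38806286  0.46388989 -1.67838313] [ 0.03572494  0.36657629 -0.0081951 ]
```

Inside the straight part of the sleeve with no side force. Continue.

Emit:
step_arm([
  {"dx": -0.2,"dy": 0,"dz": 0,"wx": 0,"wy": 0,"wz": 0},
  {"dx": -0.2,"dy": 0,"dz": 0,"wx": 0,"wy": 0,"wz": 0},
  {"dx": -0.2,"dy": 0,"dz": 0,"wx": 0,"wy": 0,"wz": 0},
])

```text
time_s: 21.5
eef_pos: [600.8, 121.4, 167.6]
ee_rot: [-0.017, 0.963, 0.069, 0.258]
force: [-0.1, 0.3, -2.3]
grip_width: 0.258
grip_force: 69.1
```

Emit:
step_arm([
  {"dx": -0.2,"dy": 0,"dz": 0,"wx": 0,"wy": 0,"wz": 0},
  {"dx": -0.2,"dy": 0,"dz": 0,"wx": 0,"wy": 0,"wz": 0},
  {"dx": -0.2,"dy": 0,"dz": 0,"wx": 0,"wy": 0,"wz": 0},
])

```text
time_s: 21.8
eef_pos: [588.0, 119.5, 160.2]
ee_rot: [-0.017, 0.963, 0.069, 0.258]
force: [0.3, 0.7, -2.5]
grip_width: 0.256
grip_force: 69.1
```

Emit:
step_arm([
  {"dx": -0.1,"dy": 0,"dz": 0,"wx": 0,"wy": 0,"wz": 0},
  {"dx": -0.1,"dy": 0,"dz": 0,"wx": 0,"wy": 0,"wz": 0},
])

```text
time_s: 22.0
eef_pos: [583.9, 118.9, 157.9]
ee_rot: [-0.017, 0.963, 0.069, 0.259]
force: [0.6, 1.1, -2.5]
grip_width: 0.26
grip_force: 69.1
```

Emit:
step_arm([
  {"dx": -0.06,"dy": 0,"dz": 0,"wx": 0,"wy": 0,"wz": 0},
  {"dx": 0,"dy": 0,"dz": 0,"wx": 0,"wy": 0,"wz": 0},
])

```text
time_s: 22.2
eef_pos: [582.5, 118.7, 156.9]
ee_rot: [-0.017, 0.963, 0.069, 0.258]
force: [0.7, 1.6, -2.3]
grip_width: 0.26
grip_force: 69.1
```

Emit:
step_arm([
  {"dx": -0.08,"dy": 0,"dz": 0,"wx": 0,"wy": 0,"wz": 0},
  {"dx": 0,"dy": 0,"dz": 0,"wx": 0,"wy": 0,"wz": 0},
])

```text
time_s: 22.4
eef_pos: [580.9, 118.5, 155.9]
ee_rot: [-0.017, 0.963, 0.069, 0.258]
force: [0.1, 1.1, -3.1]
grip_width: 0.252
grip_force: 69.1
```

Emit:
step_arm([
  {"dx": -0.06,"dy": 0,"dz": 0,"wx": 0,"wy": 0,"wz": 0},
  {"dx": 0,"dy": 0,"dz": 0,"wx": 0,"wy": 0,"wz": 0},
])

```text
time_s: 22.6
eef_pos: [579.6, 118.3, 155.2]
ee_rot: [-0.017, 0.963, 0.069, 0.258]
force: [1.5, 1.5, -2.3]
grip_width: 0.254
grip_force: 69.1
```

Emit:
step_arm([
  {"dx": -0.06,"dy": 0,"dz": 0,"wx": 0,"wy": 0,"wz": 0},
  {"dx": 0,"dy": 0,"dz": 0,"wx": 0,"wy": 0,"wz": 0},
])

```text
time_s: 22.8
eef_pos: [578.3, 118.1, 154.4]
ee_rot: [-0.017, 0.963, 0.069, 0.258]
force: [-0.3, 1.5, -2.1]
grip_width: 0.257
grip_force: 69.1
```

Emit:
step_arm([
  {"dx": -0.06,"dy": 0,"dz": 0,"wx": 0,"wy": 0,"wz": 0},
  {"dx": 0,"dy": 0,"dz": 0,"wx": 0,"wy": 0,"wz": 0},
])

```text
time_s: 23.0
eef_pos: [577.6, 118.0, 154.3]
ee_rot: [-0.017, 0.963, 0.069, 0.259]
force: [2.4, 2.8, -1.8]
grip_width: 0.255
grip_force: 69.0
```

Emit:
step_arm([
  {"dx": -0.06,"dy": 0,"dz": 0,"wx": 0,"wy": 0,"wz": 0},
  {"dx": 0,"dy": 0,"dz": 0,"wx": 0,"wy": 0,"wz": 0},
])

```text
time_s: 23.2
eef_pos: [577.4, 117.8, 154.6]
ee_rot: [-0.017, 0.963, 0.069, 0.261]
force: [7.0, 3.9, -0.1]
grip_width: 0.26
grip_force: 69.0
```

Emit:
step_arm([
  {"dx": -0.06,"dy": 0,"dz": 0,"wx": 0,"wy": 0,"wz": 0},
  {"dx": 0,"dy": 0,"dz": 0,"wx": 0,"wy": 0,"wz": 0},
])

```text
time_s: 23.4
eef_pos: [577.2, 117.6, 155.0]
ee_rot: [-0.017, 0.962, 0.069, 0.263]
force: [10.3, 4.8, 2.4]
grip_width: 0.257
grip_force: 68.9
```

```bash
python3 - <<'E'
from h import *
p,R=pose(); T=Rt(LY,np.pi/6); s=ctrl.sense(); print(p,inrail(LO,LY,p),Ro.from_matrix(R.T@T).as_rotvec(),s["force"],s["wrist_torque"])
E
```

```text
[577.1923016  117.6421002  154.99310086] [93.88321363 -0.73296994 38.16457797] [ 0.00404278 -0.00877597  0.00065127] [10.2636908   4.84016444  2.36649139] [ 1.05632543 -1.52547712  0.33161401]
```

Home against the closed end. Relax, seat it, release.

Emit:
step_arm([
  {"dx": 0.09,"dy": 0,"dz": 0.05,"wx": 0,"wy": 0,"wz": 0},
  {"dx": 0,"dy": 0,"dz": 0,"wx": 0,"wy": 0,"wz": 0},
])

```text
time_s: 23.6
eef_pos: [578.0, 117.9, 153.6]
ee_rot: [-0.017, 0.963, 0.069, 0.26]
force: [-0.4, 2.1, 5.5]
grip_width: 0.259
grip_force: 69.9
```

Emit:
step_arm([
  {"dx": 0,"dy": 0,"dz": 0.04,"wx": 0,"wy": 0,"wz": 0},
  {"dx": 0,"dy": 0,"dz": 0,"wx": 0,"wy": 0,"wz": 0},
])

```text
time_s: 23.8
eef_pos: [578.1, 117.9, 153.6]
ee_rot: [-0.017, 0.963, 0.069, 0.26]
force: [-11.6, -2.0, 16.6]
grip_width: 0.258
grip_force: 71.8
```

Emit:
step_arm([
  {"dx": 0,"dy": 0,"dz": 0,"wx": 0,"wy": 0,"wz": 0},
  {"dx": 0,"dy": 0,"dz": 0,"wx": 0,"wy": 0,"wz": 0},
  {"dx": 0,"dy": 0,"dz": 0,"wx": 0,"wy": 0,"wz": 0},
], fingers=36)

```text
time_s: 24.1
eef_pos: [577.5, 117.9, 151.2]
ee_rot: [-0.017, 0.963, 0.069, 0.258]
force: [0.2, 0.1, -0.6]
grip_width: 0.426
grip_force: 0.0
```

```bash
cat > chk.py <<'E'
from h import *
p,R=pose(); s=ctrl.sense(); print(s["time_s"],inrail(LO,LY,p),s["force"],s["grip_width"]*85.4)
for c in ["scene","side","wrist"]:
    d=cap(c)
    for n,o,y in [("level",LO,LY),("level_rail",LO,LY),("sander",SO,SY),("sander_rail",SO,SY)]:
        for r in eyes.landmark_of(c,n):
            X=inrail(o,y,world(d,r["point"]))
            if abs(X[1])<40 and abs(X[2])<40: print(c,n,round(r["p"],2),X.round(1))
    for n in ["tape","wrench","glue","hammer","screwdriver","battery"]:
        for r in eyes.landmark_of(c,n)[:1]: print("   ",c,n,round(r["p"],2),world(d,r["point"]).round(0))
E
python3 chk.py
```

```text
24.1 [92.29713859 -0.56129545 34.74042786] [ 0.16331416  0.05193696 -0.62453677] 36.35121041265417
scene level 0.66 [94.8  4.2 -4.2]
scene level_rail 0.66 [ 0.1  1.5 -5. ]
scene level_rail 0.19 [59.4  1.1 -1.5]
scene sander 0.97 [59.1 -4.1 -0.9]
scene sander 0.79 [-171.7  -22.4   11.7]
scene sander_rail 0.72 [ 0.9  0.7 -0.8]
    scene tape 0.62 [405.  20.   3.]
    scene wrench 0.69 [600.   4.   1.]
    scene glue 0.67 [668. 285.  -1.]
    scene hammer 0.63 [ 698. -343.   -2.]
    scene screwdriver 0.75 [580. 381.  -0.]
    scene battery 0.57 [778. -35.  -2.]
side level 0.56 [91.6 -6.6 -2.1]
side level_rail 0.8 [-2.  -2.3 -3.3]
side sander 0.95 [-174.2  -22.5   11.3]
side sander 0.56 [57.8 -3.6 -0.7]
side sander_rail 0.58 [ 1.1  0.5 -5.6]
    side tape 0.72 [402.  19.  -1.]
    side wrench 0.67 [599.  -5.  -2.]
    side hammer 0.52 [515. 108.  72.]
    side screwdriver 0.67 [584. 383.   4.]
wrist level 0.77 [92.9 -3.1 -2.2]
wrist level_rail 0.85 [ 1.8 -1.5 -1. ]
    wrist wrench 0.63 [599.  -2.  -0.]
    wrist glue 0.64 [669. 286.   2.]
    wrist screwdriver 0.67 [580. 382.   3.]
    wrist battery 0.6 [779. -33.   6.]
```

Emit:
step_arm([
  {"dx": 0,"dy": 0,"dz": -0.5,"wx": 0,"wy": 0,"wz": 0},
  {"dx": 0,"dy": 0,"dz": -0.6,"wx": 0,"wy": 0,"wz": 0},
  {"dx": 0,"dy": 0,"dz": -0.8,"wx": 0,"wy": 0,"wz": 0},
  {"dx": 0,"dy": 0,"dz": -0.9,"wx": 0,"wy": 0,"wz": 0},
  {"dx": 0,"dy": 0,"dz": -0.9,"wx": 0,"wy": 0,"wz": 0},
])

```text
time_s: 26.25
eef_pos: [530.9, 111.6, 233.1]
ee_rot: [-0.017, 0.963, 0.069, 0.259]
force: [-0.1, 0.3, -0.4]
grip_width: 0.422
grip_force: 0.0
```

Emit:
step_arm([
  {"dx": 0,"dy": 0,"dz": -0.9,"wx": 0,"wy": 0,"wz": 0},
  {"dx": 0,"dy": 0,"dz": -0.6,"wx": 0,"wy": 0,"wz": 0},
  {"dx": 0,"dy": 0,"dz": 0,"wx": 0,"wy": 0,"wz": 0},
  {"dx": 0,"dy": 0,"dz": 0,"wx": 0,"wy": 0,"wz": 0},
])

```text
time_s: 26.65
eef_pos: [513.1, 109.0, 264.2]
ee_rot: [-0.017, 0.963, 0.069, 0.259]
force: [-0.6, 0.3, -0.3]
grip_width: 0.422
grip_force: 0.0
```

```bash
python3 - <<'E'
from h import *
cam={c:cap(c) for c in ["wrist","scene","side"]}
for c,d in cam.items():
    for n,o,y in [("level",LO,LY),("level_rail",LO,LY),("sleeve_mouth",LO,LY),("sander",SO,SY),("sander_rail",SO,SY)]:
        for r in eyes.landmark_of(c,n):
            X=inrail(o,y,world(d,r["point"]))
            if abs(X[1])<40 and abs(X[2])<40: print(c,n,round(r["p"],2),X.round(1))
# level: yellow visible part, straightness & upper end in rail top plane z=44
d=cam["wrist"]; R=Rt(LY,np.pi/6)*[1,-1,-1]
d2=dict(d); d2["R"]=d["R"]@R; d2["t"]=d["R"]@LO+d["t"]
b=pick("wrist","level",d,rail(LO,LY,120,0,30))
if b:
    m=b[1]; print(b[0],b[2],m.sum()); uv=np.argwhere(m)[:,::-1]; X=onplane(d2,uv,44)
    print("x range",X[:,0].min(),X[:,0].max())
    for a in range(60,190,20):
        q=X[(X[:,0]>a)&(X[:,0]<a+8)]
        if len(q): print(a,q[:,1].min().round(1),q[:,1].max().round(1))
E
```

```text
wrist level 0.75 [94.   0.4 -1.2]
wrist level_rail 0.58 [ 2.   1.4 -0.9]
wrist sleeve_mouth 0.77 [60.6 -0.7  3.3]
wrist sander 0.67 [58.3 -1.8  0.7]
wrist sander_rail 0.82 [ 1.4 -2.4  4.8]
scene level 0.84 [95.  -0.2 -4.6]
scene level_rail 0.53 [-1.6  3.8 -6.6]
scene sleeve_mouth 0.83 [58.7  0.4 -4.2]
scene sander 0.91 [-171.9  -22.2   14.3]
scene sander_rail 0.67 [ 1.3  0.7 -0.2]
side level 0.63 [91.3 -3.4 -7.2]
side level_rail 0.87 [ 0.7 -0.9 -2.4]
side sleeve_mouth 0.79 [52.3  2.5 -0.3]
side sander 0.61 [-171.6  -26.    15.6]
side sander 0.59 [57.9 -3.6 -1.3]
side sander_rail 0.37 [ 0.8 -0.3 -3.1]
5.869922376889838 0.94 5364
x range 44.47570546290723 190.62192740156283
60 -12.7 10.1
80 -11.6 9.0
100 -11.3 9.6
120 -13.4 10.2
140 -13.0 10.0
160 -13.5 10.5
180 -13.3 10.3
```

The level's upper end sits at x = 190.6 mm (home is 190), and it is straight and on the centre line. Handing in.

```bash
python3 -c "
from rig import finish_job; print(finish_job())"
```

```text
the job is handed in; nothing more can be done
None
```

I handed the job in at about 27 s of the 61 s: the level is home in its sleeve, about 1 mm from the ideal position along the rail, and the sander lies flat and centred against the red lip. The hand-in gave no verdict, so these are my own camera measurements.

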